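Shut the dust cabinet's sash with the hook pole

TASK

The lacquered lifeboats are drying in the dust cabinet: take the hook pole from its rest, hook it into the brass ring on the raised sash, and draw the sash down the slope, past its spring catch, until it is fully home on the sill. Work the sash with the pole alone, keeping gripper and arm off the cabinet, and pull steadily and gently, never with a hard yank. Then unhook the pole, lay it back in its rest hook down, and leave the other things on the bench where they lie.

Things in the scene. Friction and masses are not known exactly. Their poses are not given: they have to be found in the camera images.
- cabinet: Fixed wooden dust cabinet, 310 deep, 260 wide, 293 mm high at the back. Origin: underside, mid-width, 150 mm behind the front face; x to its back, z up. From the 135 mm high front board the top slopes up at 28 degrees; edge strips stand 19 mm off the slope, a roller catch on the -y one 35 mm. Upper half of the slope: fixed pane; lower half: open, over three black hulls.
- sash (a joint): How far the sash is open, m up the slope: 0 = fully home on the rigid sill, 0.125 = highest; starts at 0.085 to 0.122. It is stiff and stays where left: it slides at about 8 N of pull, 12 N at 50 mm/s. Between about 7 and 3 mm the catch resists: passing it takes some 14 to 18 N, then the sash snaps home and is held; short of that it stays open.
- ring (a point): Centre of the brass ring on the middle of the sash's top rail: inside diameter 22, wire 5 mm, centre 22 mm off the rail's face. x points up the slope, the way the sash slides (28 degrees above level), z square out of the slope. The hole runs along x; the ring's free side is its +z side. Moves with the sash.
- pole_grip (a point): Middle of the loose pole's grip, on its axis: the place to hold it. x runs along the pole to its hook end; the hook bends to the -z side. At the start the pole lies level in its rest, hook hanging down.
- hook_seat (a point): Point in the hook, 132 mm ahead of pole_grip along x and 37 mm to -z; same axes. The 6 mm wire runs on from the bar, turns in a crook and back: the straight prong passes through this point along x, pointing back to the grip, its free end 27 mm behind this point. The crook's inside is 7 mm ahead, so a ring drawn into it sits about 4 mm ahead of this point. Gap between prong and shank: 31 mm.
- rest_seat (a point): Where the middle of the grip lies in the fixed wooden rest, 73 mm above the bench; x along the rest, z up. Two uprights 65 mm before and behind it (14 mm thick, 62 mm wide) have flared notches 27 mm wide, floors 11 mm below this point, tops 17 mm above it. The base between them is 12 mm high. The pole starts within 8 mm of this point along x.
- pole: The hook pole: ash bar 22 x 22 mm, from 110 mm behind to 85 mm ahead of pole_grip, with a brass ferrule and hook; 0.12 kg. Origin and axes are those of pole_grip.
- porthole: Bystander: loose brass porthole ring lying flat, 64 mm across, 9 mm high. Origin: centre of its underside.
- scraper: Bystander: loose steel scraper with a dark wooden handle lying flat, about 160 mm long, 18 mm high. Origin: on the bench near the front end of the handle.
- tiller: Bystander: loose pale ash tiller bar lying flat, about 190 mm long, 14 mm high. Origin: on the bench below its middle.
Not all that is in view belongs to the job. What is meant by the part that bears rest_seat is not orange or pink, and is the larger of those in its own colour.

How it is judged:
On the way, in this order (a step that is already met when the one before it is completed fails the run):
1. the hook is through the ring while the sash is still up (distance between hook_seat and ring below 0.016 m and value of joint sash above 0.03 m), for 0.1 s.
2. the sash is fully home on the sill, drawn by the hook in the ring (value of joint sash below 0.0015 m and distance between hook_seat and ring below 0.016 m), for 0.1 s.
At the end, for the whole second after the job is handed in: The sash is home (within 1.5 mm of the sill). The pole lies in its rest, hook down: grip centre within 30 mm of the rest's seat and no more than 5 mm above it, along the rest within 0.12 rad, level across within 0.15 rad, still. Bystanders stayed within 20 mm (value of joint sash below 0.0015 m and distance between pole_grip and rest_seat below 0.03 m and z of pole_grip in the frame of rest_seat below 0.005 m and angle between the x axis of pole_grip and the x axis of rest_seat, either way round below 0.12 rad and linear speed of pole below 0.02 m/s and angle between pole_grip's own z axis and vertical below 0.15 rad); the robot touches nothing.
It fails at once if the pole loads the ring, sash or cabinet with more than 30 N (contact force between pole and cabinet above 30 N).
It fails at once if the gripper or the arm touches the cabinet or its sash (contact force between any of the fingers, the arm and cabinet above 2 N).
It fails at once if the porthole ring, the scraper or the tiller is pushed more than 20 mm (distance of any of porthole, scraper, tiller from where it was at the start of the episode above 0.02 m).
It also fails if it takes over 61 s, if anything falls off the work surface, if the arm or the gripper's body presses on something with over 40 N, if the wrist force passes 120 N, or if a joint passes its speed limit or range.

ROBOT

A 6-joint arm with a two-finger parallel gripper is mounted at the origin on the work surface. World frame = base frame: x ahead of the robot, y to its left, z up, the work surface at z = 0. Lengths are in m, angles in rad, forces in N, time in s.
With the tool pointing down it reaches from about 0.275 to 0.725 m from the base axis. Payload 5.6 kg.
Tool frame: the origin (TCP) lies between the finger pads; the fingertips stand 14 mm ahead of it and the grasp point (between the pads) lies 5 mm behind it; z points along the fingers, y is the direction in which the jaws open and shut (so a half turn about z gives the same grasp; the last joint's range is limited). The gripper opens to 85 mm and grips with 20 to 120 N. Pads are 22 mm wide; open, the fingers measure 114 mm over their backs; the gripper's body (76 mm by 85 mm) begins 54 mm behind the grasp point. The pads swing forward as they close: fully open they stand 13 mm farther back than shut.
Start: joints at [-0.899, 0.255, 0.108, 0, -1.424, -0.285], TCP at [0.207, -0.509, 0.245] pointing down, gripper open.
Joint ranges: [-2.95, 2.95], [-1.21, 1.97], [-1.09, 1.5], [-2.87, 1.71], [-2.94, -0.07], [-3.05, 3.05]. Speed limits (rad/s): [2.57, 2.57, 3.14, 3.14, 3.14, 3.14].

INTERFACE

Orientations are given as a unit quaternion [x, y, z, w].
In Python, from plant import sense, optics, manip gives the robot as it stands.
- The arm moves only by the tool servo_tool, never from a script. Its argument "rows" is one flat list of numbers, 7 for each row, row after row: the opening, from -1 (shut) to 1 (fully open), so that 0 is half open, then the shift along the tool's x, y, z in cm, then the turn, a rotation vector about the tool's x, y, z in rad. In form: [fingers, x, y, z, ax, ay, az, fingers, x, y, z, ax, ay, az, ...]. A call has exactly 8 rows; each row shifts and turns the pose as measured when the row begins, along the tool's axes as they then stand; what a row does not reach is not made up. A row lasts 1/8 s, in which the tool goes at most 62.5 mm and 10.7 degrees, less where a joint would pass 70% of its speed; a pose out of reach is approached as far as the arm can. A call is refused whole if a number of a shift passes 6.25 or a number of a turn 0.188, either way. A call with a gripper value outside its range is refused whole. The fingers move at their own pace and stop on an object; the grip force is fixed at half the most. Time passes only in rows, so rows that do not move let the fingers close, or fill a call up. It gives the time, the measured TCP pose, the force and the opening at its end, in the units of the state.
- sense(): the state, without advancing time (a new reading comes with each control period).
- optics.capture(name): name is "side" or "top"; returns a dict with "color" (384x512x3 uint8, red, green, blue), "camera_matrix" (3x3 intrinsics, pixels), "R" (3x3) and "t" (3): a world point X has camera coordinates R X + t. Camera axes: x right, y down, z forward; pixel columns grow to the right and rows downward; lengths in m; the calibration is good to about 2 mm. A picture is of the moment at which its call begins. There is no depth.
- manip.job_done(): hands the job in, once; it reports no verdict.
The state is a dict: "clock": time; "q": joint angles; "joint_velocities": joint speeds; "effort": joint torques, N m; "eef_pos": TCP position; "eef_rot": TCP orientation; "force": force on the tool from outside, world axes, zero at the start; "wrist_torque": the same for the moment, N m; "width": finger opening in m.
Only numpy, scipy, OpenCV 4.12 (cv2) and the standard library are available. Lean on these libraries where they do the work, as an engineer would, in place of code of your own. Each camera call takes 0.05 s, during which the arm holds its last target.

## Working session

There is one attempt and no reset: what is moved stays moved. The work goes in short steps, Python scripts to look and compute and a tool call to move; the robot and the scene stay as the last step left them, time stands still between calls to the robot, and variables do not carry over. Pictures are saved under pics/ and viewed, and the job is handed in when it is done.

Besides the shell and the picture viewer there is one more tool, called after "Call:" as name(argument=value, ...) on one line, values as JSON. servo_tool: Moves the arm, as the interface text tells. Its arguments: {"type":"object","properties":{"rows":{"type":"array","items":{"type":"number"}}},"required":["rows"]}

```bash
ls; mkdir -p pics; python3 - <<'E'
from plant import sense, optics, manip
import cv2,numpy as np
s=sense()
for k,v in s.items(): print(k,np.round(v,3))
for n in("side","top"):
    c=optics.capture(n); cv2.imwrite(f"pics/{n}0.png",c["color"][:,:,::-1])
    np.savez(f"{n}0.npz",**c)
    print(n,c["camera_matrix"].round(1).tolist(),c["R"].round(3).tolist(),c["t"].round(3).tolist(), (-c["R"].T@c["t"]).round(3))
E
```

```text
pics
clock 0.0
q [-0.899  0.256  0.107 -0.    -1.424 -0.285]
joint_velocities [-0.     0.002 -0.001  0.001 -0.    -0.003]
effort [-0.0000e+00 -3.8662e+01  2.3794e+01  5.3650e+00 -6.0000e-03  0.0000e+00]
eef_pos [ 0.207 -0.509  0.244]
eef_rot [-0.192  0.981  0.001 -0.   ]
force [ 0.035 -0.288  0.014]
wrist_torque [-0.048  0.042  0.018]
width 0.085
side [[418.7, 0.0, 254.4], [0.0, 418.7, 195.7], [0.0, 0.0, 1.0]] [[-0.975, -0.221, -0.008], [-0.161, 0.734, -0.66], [0.152, -0.642, -0.751]] [0.479, 0.104, 1.214] [0.3   0.809 0.984]
top [[403.3, 0.0, 251.5], [0.0, 403.3, 191.5], [0.0, 0.0, 1.0]] [[-0.014, -1.0, -0.018], [-0.995, 0.016, -0.099], [0.099, 0.017, -0.995]] [0.118, 0.462, 1.307] [0.331 0.089 1.348]
```

View pics/side0.png

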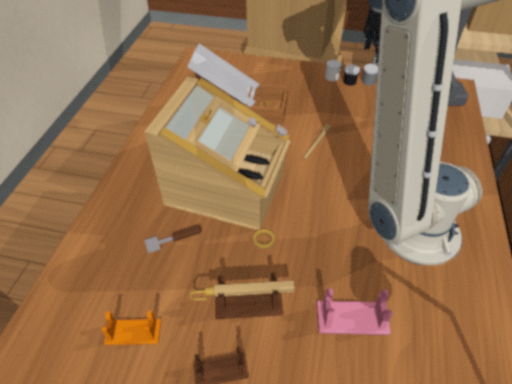

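View pics/top0.png

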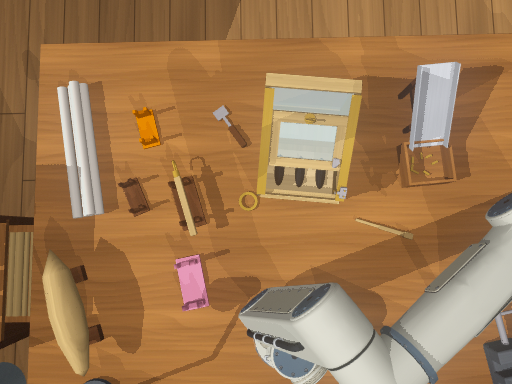

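The candidates for the rest are:
- Large brown, with the pole in it: side (250,300), top (188,202).
- Small brown: side (220,367), top (134,196).
- Orange: side (131,330), top (148,128).
- Pink: side (355,316), top (191,282).

By the description it is the larger brown one. I'll check that in close crops.

```bash
python3 - <<'E'
import cv2,numpy as np
s=np.load("side0.npz")["color"][:,:,::-1];t=np.load("top0.npz")["color"][:,:,::-1]
a=cv2.resize(t[140:250,110:230],None,fx=5,fy=5,interpolation=cv2.INTER_CUBIC); cv2.imwrite("pics/t_rest.png",a)
a=cv2.resize(s[220:384,180:310],None,fx=3.6,fy=3.6,interpolation=cv2.INTER_CUBIC); cv2.imwrite("pics/s_rest.png",a)
a=cv2.resize(t[65:215,240:380],None,fx=4,fy=4,interpolation=cv2.INTER_CUBIC); cv2.imwrite("pics/t_cab.png",a)
a=cv2.resize(s[60:240,140:300],None,fx=3.3,fy=3.3,interpolation=cv2.INTER_CUBIC); cv2.imwrite("pics/s_cab.png",a)
E
```

```text
(no output)
```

View pics/t_rest.png

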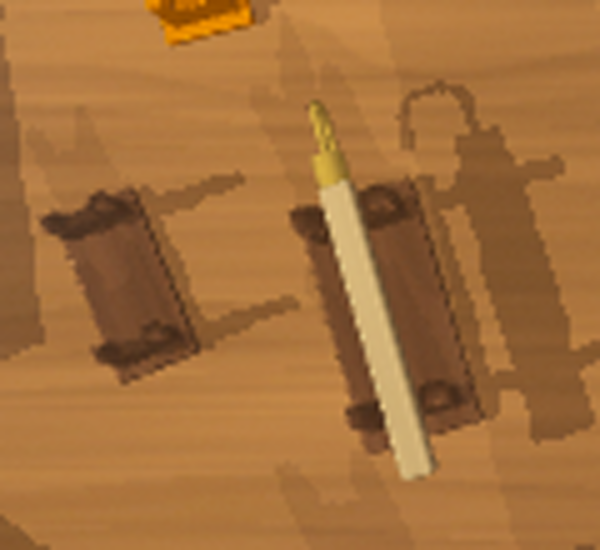

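View pics/s_rest.png

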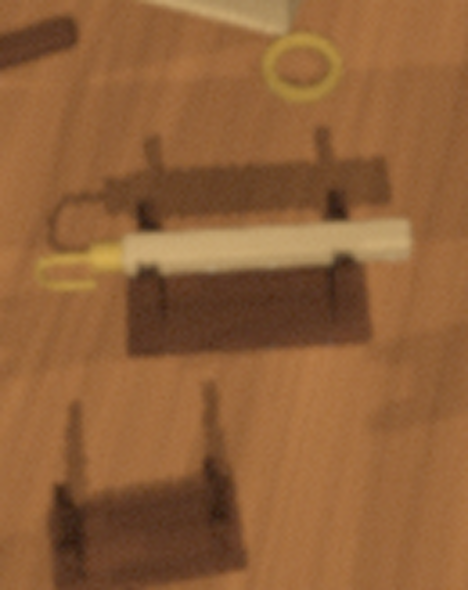

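View pics/t_cab.png

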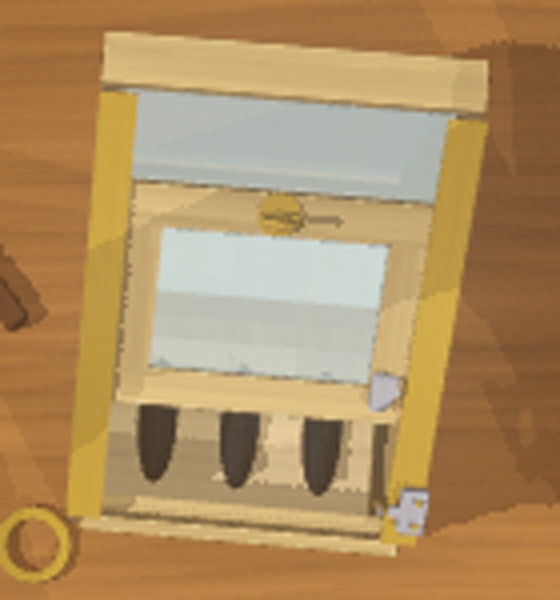

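View pics/s_cab.png

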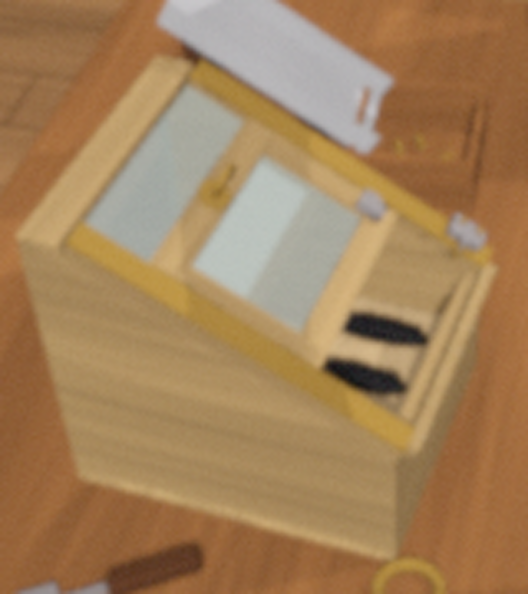

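```bash
python3 - <<'E'
import cv2,numpy as np
s=np.load("side0.npz")["color"][:,:,::-1];t=np.load("top0.npz")["color"][:,:,::-1]
a=cv2.resize(t[105:135,290:335],None,fx=16,fy=16,interpolation=cv2.INTER_NEAREST)
b=cv2.resize(s[100:135,185:230],None,fx=16,fy=16,interpolation=cv2.INTER_NEAREST)
cv2.imwrite("pics/ring_t.png",a);cv2.imwrite("pics/ring_s.png",b)
E
```

```text
(no output)
```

View pics/ring_t.png

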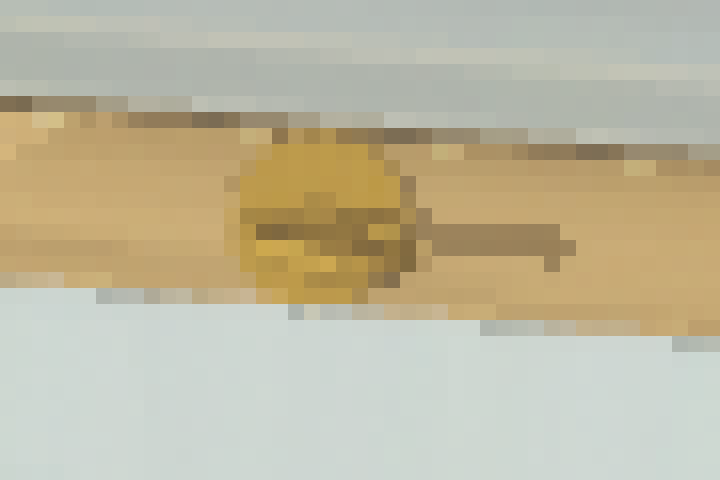

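View pics/ring_s.png

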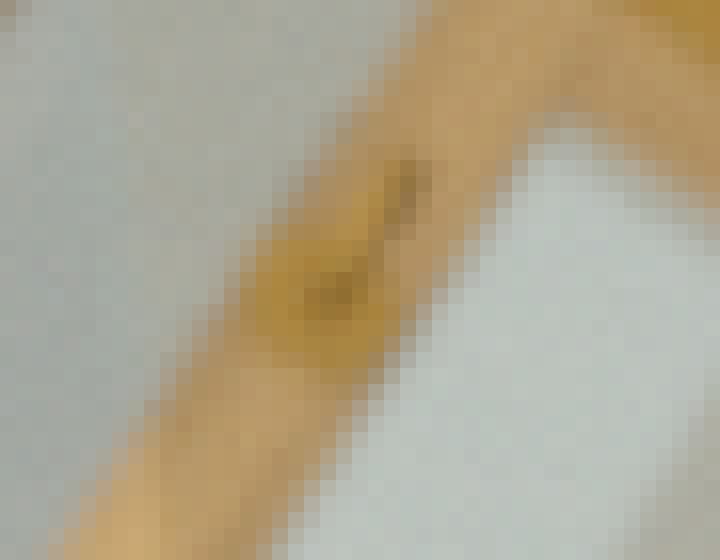

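```bash
cat > h.py <<'E'
import numpy as np
from scipy.optimize import least_squares
C={n:np.load(f"{n}0.npz") for n in("side","top")}
def ray(n,p):
    c=C[n];d=c["R"].T@np.linalg.solve(c["camera_matrix"],[p[0],p[1],1.]);return -c["R"].T@c["t"],d
def onz(n,p,z):
    o,d=ray(n,p);return o+d*(z-o[2])/d[2]
def proj(n,X):
    c=C[n];v=c["camera_matrix"]@(c["R"]@np.asarray(X)+c["t"]);return v[:2]/v[2]
def tri(ps):
    A=np.zeros((3,3));b=np.zeros(3)
    for n,p in ps:
        o,d=ray(n,p);d=d/np.linalg.norm(d);P=np.eye(3)-np.outer(d,d);A+=P;b+=P@o
    X=np.linalg.solve(A,b);return X,[(proj(n,X)-p).round(1) for n,p in ps]
E
python3 - <<'E'
from h import *
t=lambda x,y:(240+x/4-.4,65+y/4-.4)
s=lambda x,y:(140+x/3.3-.35,60+y/3.3-.35)
print("front bottom",onz("top",t(82,522),0),onz("top",t(395,552),0))
print("side bottoms",onz("side",s(85,478),0),onz("side",s(393,557),0))
print("back top",onz("top",t(107,33),.293),onz("top",t(487,62),.293))
print("backleft tri",tri([("top",t(107,33)),("side",s(20,238))]))
X=tri([("top",(310.0,118.3)),("side",(205.2,119))]);print("plate",X)
# pole: top crop 5x offset 110,140 ; side crop 3.6x offset 180,220
t=lambda x,y:(110+x/5-.4,140+y/5-.4)
s=lambda x,y:(180+x/3.6-.36,220+y/3.6-.36)
for nm,a,b in [("barfront",(334,190),(122,254)),("barback",(418,472),(411,240)),("hooktip",(317,103),(40,265))]:
    print(nm,tri([("top",t(*a)),("side",s(*b))]))
E
```

```text
front bottom [0.45343439 0.08308096 0.        ] [ 0.42409778 -0.17749099  0.        ]
side bottoms [ 7.58026918e-01  6.12611355e-02 -1.11022302e-16] [0.45766299 0.08904608 0.        ]
back top [0.7587561  0.06191146 0.293     ] [ 0.73297385 -0.19299371  0.293     ]
backleft tri (array([0.76011924, 0.06178444, 0.28925124]), [array([0. , 0.1]), array([-0.1, -0. ])])
plate (array([ 0.64053746, -0.05685663,  0.25849698]), [array([-0. , -0.1]), array([0.1, 0. ])])
barfront (array([0.5093644 , 0.34972417, 0.07699294]), [array([-0.1, -0.8]), array([1.1, 0.2])])
barback (array([0.32607916, 0.29602027, 0.07415081]), [array([0. , 0.3]), array([-0.4, -0.1])])
hooktip (array([0.56613115, 0.36330663, 0.06419375]), [array([-0. , -0.2]), array([0.2, 0. ])])
```

```bash
python3 - <<'E'
import cv2,numpy as np
t=np.load("top0.npz")["color"][:,:,::-1]; s=np.load("side0.npz")["color"][:,:,::-1]
def g(im,x0,y0,w,h,f,n):
    a=cv2.resize(im[y0:y0+h,x0:x0+w],None,fx=f,fy=f,interpolation=cv2.INTER_NEAREST)
    for i in range(0,w,5): cv2.putText(a,str(x0+i),(i*f,8),0,.3,(0,0,255));cv2.line(a,(i*f,0),(i*f,a.shape[0]),(0,0,255) ,1) if i%10==0 else 0
    for i in range(0,h,5): cv2.putText(a,str(y0+i),(0,i*f+8),0,.3,(0,0,255));cv2.line(a,(0,i*f),(a.shape[1],i*f),(0,0,255) ,1) if i%10==0 else 0
    return a
L=g(t,250,180,40,30,9,0);R=g(t,325,180,40,30,9,0)
L2=g(t,255,65,40,30,9,0);R2=g(t,330,70,40,30,9,0)
cv2.imwrite("pics/corn.png",np.vstack([np.hstack([L2,R2]),np.hstack([L,R])]))
a=g(s,140,110,40,30,9,0);b=g(s,240,100,60,30,9,0)[:, :360];c=g(s,240,180,40,50,9,0)[:270];d=g(s,245,200,40,30,9,0)
cv2.imwrite("pics/corn_s.png",np.vstack([np.hstack([a,g(s,150,190,40,30,9,0)]),np.hstack([g(s,245,180,40,30,9,0),d])]))
E
```

```text
(no output)
```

View pics/corn.png

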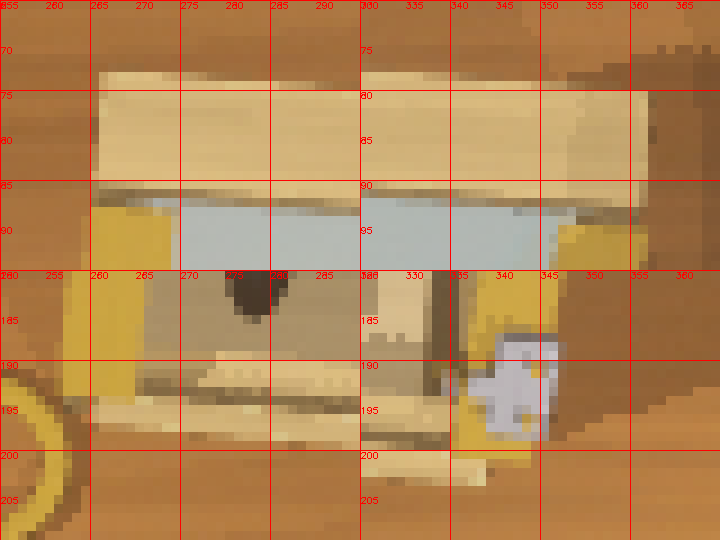

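View pics/corn_s.png

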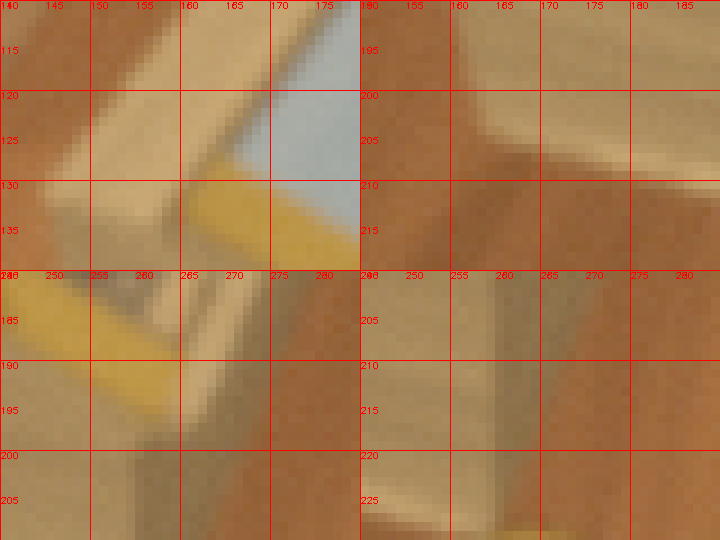

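```bash
python3 - <<'E'
from h import *
obs=[("top",(265.5,72.5),(.16,.13,.293)),("top",(361.4,79.5),(.16,-.13,.293)),("side",(145,131.5),(.16,.13,.293)),
("side",(162.8,204),(.16,.13,0)),("side",(259.7,228.6),(-.15,.13,0))]
pl=np.array([.6405,-.0569])
def T(p,c): 
    ca,sa=np.cos(p[2]),np.sin(p[2]); return np.array([p[0]+ca*c[0]-sa*c[1],p[1]+sa*c[0]+ca*c[1],c[2]])
def inv(p,X):
    d=np.asarray(X)[:2]-p[:2];ca,sa=np.cos(p[2]),np.sin(p[2]);return np.array([ca*d[0]+sa*d[1],-sa*d[0]+ca*d[1],X[2]])
def f(p): return np.concatenate([proj(n,T(p,c))-u for n,u,c in obs]+[[inv(p,[*pl,0])[1]*350]])
r=least_squares(f,[.59,-.05,-.09]);print(r.x,r.fun.round(1))
p=r.x
print("plate",inv(p,[*pl,.2585]))
k=inv(p,[*pl,.2585]);a=np.radians(28)
print("off slope",(k[2]-.135)*np.cos(a)-(k[0]+.15)*np.sin(a), "along",(k[2]-.135)*np.sin(a)+(k[0]+.15)*np.cos(a))
for nm,u,side in [("strip front L",(256.6,193.5),1),("strip front R",(343.8,201.4),-1),("lipL",(259.5,197.9),1),("lipR",(338.4,203.5),1)]:
  for z in (.12,.135,.155): print(nm,z,inv(p,onz("top",u,z)).round(4))
n=np.array([-np.sin(a)*np.cos(p[2]),-np.sin(a)*np.sin(p[2]),np.cos(a)])
P=np.array([.6405,-.0569,.2585]); print("ring",P+.022*n, [proj(m,P+.022*n) for m in("top","side")],[proj(m,P+.0355*n) for m in("top","side")])
E
```

```text
[ 0.58988501 -0.05096299 -0.09343065] [ 0.2 -0.6  0.8 -0.9 -0.4 -0.5  1.3  0.9  0.5  1.1 -0.4]
plate [ 0.05094813 -0.001189    0.2585    ]
off slope 0.014704595278730748 along 0.2354064053184892
strip front L 0.12 [-0.1552  0.1313  0.12  ]
strip front L 0.135 [-0.1566  0.1311  0.135 ]
strip front L 0.155 [-0.1584  0.1308  0.155 ]
strip front R 0.12 [-0.1588 -0.1348  0.12  ]
strip front R 0.135 [-0.1601 -0.1318  0.135 ]
strip front R 0.155 [-0.1619 -0.1277  0.155 ]
lipL 0.12 [-0.1679  0.1214  0.12  ]
lipL 0.135 [-0.1692  0.1213  0.135 ]
lipL 0.155 [-0.1708  0.1212  0.155 ]
lipR 0.12 [-0.1664 -0.1189  0.12  ]
lipR 0.135 [-0.1677 -0.1161  0.135 ]
lipR 0.155 [-0.1694 -0.1122  0.155 ]
ring [ 0.63021667 -0.05593642  0.27792485] [array([310.6640276 , 119.97196029]), array([208.10409085, 114.01950372])] [array([311.07894344, 121.0536837 ]), array([209.88588846, 110.88816649])]
```

```bash
python3 - <<'E'
from h import *
import cv2
t=C["top"]["color"];hsv=cv2.cvtColor(t,cv2.COLOR_RGB2HSV)
for p in [(180,185),(190,210),(175,168),(200,225),(195,200),(185,215)]: print(p,t[p[1],p[0]],hsv[p[1],p[0]])
m=((hsv[...,1]<125)&(hsv[...,2]>150)).astype(np.uint8);m[:172]=0;m[245:]=0;m[:,:165]=0;m[:,205:]=0
n,l,st,ce=cv2.connectedComponentsWithStats(m);i=1+st[1:,4].argmax();print(st[i],ce[i])
ys,xs=np.nonzero(l==i);r=cv2.minAreaRect(np.c_[xs,ys].astype(np.float32));b=cv2.boxPoints(r);print(r)
B=np.array([onz("top",q,.084) for q in b]);print(B.round(4));print("lens",np.linalg.norm(B-np.roll(B,1,0),axis=1))
c=B.mean(0);
B=B[B[:,0].argsort()];d=B[2:].mean(0)-B[:2].mean(0);print("centre",c,"yaw",np.arctan2(d[1],d[0]),"len",np.linalg.norm(d))
u=d/np.linalg.norm(d);print("grip",c+u*.0125, "from front",B[2:].mean(0)-.085*u,"from back",B[:2].mean(0)+.11*u)
# rest base (top z .012)
m=((t[...,0]<115)&(t[...,0]>75)&(t[...,1]<75)).astype(np.uint8);
n,l,st,ce=cv2.connectedComponentsWithStats(m)
for i in range(1,n):
    if st[i,4]>60 and st[i,0]<240 and 100<st[i,1]<300: print(st[i],ce[i])
m[:170]=0;m[236:]=0;m[:,:160]=0;m[:,212:]=0
ys,xs=np.nonzero(m);r=cv2.minAreaRect(np.c_[xs,ys].astype(np.float32));b=cv2.boxPoints(r);B=np.array([onz("top",q,.03) for q in b]);print("rest",B.round(4),B.mean(0))
E
```

```text
(180, 185) [215 183 123] [ 20 109 215]
(190, 210) [106  82  52] [ 17 130 106]
(175, 168) [162 125  50] [ 20 176 162]
(200, 225) [98 61 36] [ 12 161  98]
(195, 200) [120  74  45] [ 12 159 120]
(185, 215) [207 174 116] [ 19 112 207]
[174 176  22  60 385] [184.67532468 205.60779221]
((184.6742401123047, 205.59535217285156), (60.55708694458008, 6.437263011932373), 73.68614959716797)
[[0.5065 0.3584 0.084 ]
 [0.512  0.3388 0.084 ]
 [0.3278 0.2848 0.084 ]
 [0.3225 0.3042 0.084 ]]
lens [0.19188923 0.02038626 0.19191563 0.02008104]
centre [0.41718962 0.32156998 0.084     ] yaw 0.28571035016685215 len 0.191902370101373
grip [0.42918289 0.32509297 0.084     ] from front [0.42769686 0.32465645 0.084     ] from back [0.43066892 0.32552949 0.084     ]
[ 21 122  15  81 120] [ 23.31666667 165.625     ]
[182 177  25  47 325] [193.35076923 199.74769231]
[118 178  32  36 310] [135.71935484 195.67419355]
[ 70 265  16  19 146] [ 76.76027397 273.5       ]
rest [[0.4993 0.3893 0.03  ]
 [0.5224 0.3068 0.03  ]
 [0.3605 0.2597 0.03  ]
 [0.3378 0.3412 0.03  ]] [0.42999918 0.32426295 0.03      ]
```

```bash
cat > m.py <<'E'
import numpy as np,sys
from scipy.spatial.transform import Rotation as Ro
from plant import sense
def tool():
    s=sense();return Ro.from_quat(s["eef_rot"]).as_matrix(),np.array(s["eef_pos"]),s
def plan(Rt,pt,N):
    R,p,s=tool()
    r=Ro.from_matrix(R.T@Rt).as_rotvec();q=R.T@(pt-p)
    A=sum(Ro.from_rotvec(r*k/N).as_matrix() for k in range(N))
    t=np.linalg.solve(A,q)*100
    print("total tool cm",(q*100).round(2),"rot",r.round(3),"| per row of",N,":",t.round(3).tolist(),(r/N).round(4).tolist())
def Rpole(yaw,pitch=0): return (Ro.from_euler("z",yaw)*Ro.from_euler("y",-pitch)).as_matrix()
def Rgrasp(tilt):  # tool axes in pole frame: x=-x_pole, y=y, z=-z_pole, fingers tilted to -x
    return Ro.from_euler("y",tilt).as_matrix()@np.diag([-1.,1,-1])
T20=np.radians(20)
YAW=.286;GRIP=np.array([.429,.325,.073])
A=np.radians(28);CY=-.0934;RING=np.array([.630,-.056,.278])
SX=Rpole(CY,A)[:,0];SZ=Rpole(CY,A)[:,2]
def st():
    R,p,s=tool();print("t",round(s["clock"],2),"p",p.round(4),"F",np.round(s["force"],2),"M",np.round(s["wrist_torque"],2),"w",round(s["width"],4));return R,p,s
E
python3 - <<'E'
from m import *
print(Rgrasp(T20))
Rt=Rpole(YAW)@Rgrasp(T20); print(Rt.round(3))
pt=GRIP+.005*Rt[:,2]
plan(Rt,pt-.11*Rt[:,2],24)
E
```

```text
[[-0.93969262  0.         -0.34202014]
 [ 0.          1.          0.        ]
 [ 0.34202014  0.         -0.93969262]]
[[-0.902 -0.282 -0.328]
 [-0.265  0.959 -0.096]
 [ 0.342  0.    -0.94 ]]
total tool cm [-55.55  68.51   7.39] rot [-0.016  0.349  0.1  ] | per row of 24 : [-2.208, 2.963, -0.052] [-0.0007, 0.0145, 0.0042]
```

Call:
servo_tool(rows=[1,-2.2,2.96,-0.1,0,0.0145,0.0042,1,-2.2,2.96,-0.1,0,0.0145,0.0042,1,-2.2,2.96,-0.1,0,0.0145,0.0042,1,-2.2,2.96,-0.1,0,0.0145,0.0042,1,-2.2,2.96,-0.1,0,0.0145,0.0042,1,-2.2,2.96,-0.1,0,0.0145,0.0042,1,-2.2,2.96,-0.1,0,0.0145,0.0042,1,-2.2,2.96,-0.1,0,0.0145,0.0042])

```text
clock: 1.1
eef_pos: [0.2853, -0.2164, 0.24]
eef_rot: [-0.172, 0.983, -0.007, -0.061]
force: [0.7, -0.1, 0.7]
width: 0.0857
```

Call:
servo_tool(rows=[1,-2.2,2.96,-0.1,0,0.0145,0.0042,1,-2.2,2.96,-0.1,0,0.0145,0.0042,1,-2.2,2.96,-0.1,0,0.0145,0.0042,1,-2.2,2.96,-0.1,0,0.0145,0.0042,1,-2.2,2.96,-0.1,0,0.0145,0.0042,1,-2.2,2.96,-0.1,0,0.0145,0.0042,1,-2.2,2.96,-0.1,0,0.0145,0.0042,1,-2.2,2.96,-0.1,0,0.0145,0.0042])

```text
clock: 2.1
eef_pos: [0.3726, 0.0746, 0.2163]
eef_rot: [-0.155, 0.98, -0.019, -0.12]
force: [0.7, 0.7, 0.4]
width: 0.0854
```

```bash
cat > g1.py <<'E'
from m import *
st()
Rt=Rpole(YAW)@Rgrasp(T20);pt=GRIP+.005*Rt[:,2]
plan(Rt,pt-.09*Rt[:,2],8)
plan(Rt,pt,8)
E
python3 g1.py
```

```text
t 2.1 p [0.3726 0.0746 0.2163] F [0.66 0.74 0.38] M [ 0.18 -0.72  0.06] w 0.0854
total tool cm [-17.07  21.99   2.29] rot [-0.008  0.105  0.027] | per row of 8 : [-2.113, 2.773, 0.198] [-0.001, 0.0131, 0.0034]
total tool cm [-16.13  22.07  11.24] rot [-0.008  0.105  0.027] | per row of 8 : [-2.047, 2.778, 1.322] [-0.001, 0.0131, 0.0034]
```

Call:
servo_tool(rows=[1,-2.1,2.8,0.2,0,0.0135,0.0034,1,-2.1,2.8,0.2,0,0.0135,0.0034,1,-2.1,2.8,0.2,0,0.0135,0.0034,1,-2.1,2.8,0.2,0,0.0135,0.0034,1,-2.1,2.8,0.2,0,0.0135,0.0034,1,-2.1,2.8,0.2,0,0.0135,0.0034,1,-2.1,2.8,0.2,0,0.0135,0.0034,1,-2.1,2.8,0.2,0,0.0135,0.0034])

```text
clock: 3.1
eef_pos: [0.4552, 0.3433, 0.1463]
eef_rot: [-0.14, 0.974, -0.031, -0.177]
force: [-0.2, 0.5, 0.9]
width: 0.0857
```

```bash
python3 g1.py
```

```text
t 3.1 p [0.4552 0.3433 0.1463] F [-0.15  0.45  0.92] M [ 0.34 -1.03 -0.03] w 0.0857
total tool cm [ 0.34 -1.02 -0.56] rot [-0.01  -0.013 -0.001] | per row of 8 : [0.042, -0.127, -0.071] [-0.0012, -0.0016, -0.0002]
total tool cm [ 0.23 -0.93  8.44] rot [-0.01  -0.013 -0.001] | per row of 8 : [0.034, -0.121, 1.054] [-0.0012, -0.0016, -0.0002]
```

Call:
servo_tool(rows=[1,0.1,-0.3,0,-0.003,-0.004,0,1,0.1,-0.3,0.2,-0.003,-0.004,0,1,0.1,-0.3,0.8,-0.003,-0.004,0,1,0,-0.05,1.5,0,0,0,1,0,0,1.5,0,0,0,1,0,0,1.5,0,0,0,1,0,0,1,0,0,0,1,0,0,0.5,0,0,0])

```text
clock: 4.1
eef_pos: [0.4296, 0.3225, 0.0786]
eef_rot: [-0.139, 0.975, -0.025, -0.172]
force: [-0.4, 0.1, 0.8]
width: 0.0855
```

```bash
python3 g1.py; python3 - <<'E'
from plant import optics
import cv2,numpy as np
a=optics.capture("top")["color"][130:260,110:260,::-1];b=optics.capture("side")["color"][210:340,170:320,::-1]
cv2.imwrite("pics/g1.png",np.hstack([cv2.resize(x,None,fx=2.6,fy=2.6,interpolation=2) for x in(a,b)]))
E
```

```text
t 4.1 p [0.4296 0.3225 0.0786] F [-0.36  0.11  0.81] M [ 0.26 -0.99 -0.01] w 0.0855
total tool cm [-0.2   0.26 -7.97] rot [ 0.001 -0.001 -0.003] | per row of 8 : [-0.025, 0.033, -0.997] [0.0001, -0.0001, -0.0004]
total tool cm [-0.2   0.26  1.03] rot [ 0.001 -0.001 -0.003] | per row of 8 : [-0.025, 0.032, 0.128] [0.0001, -0.0001, -0.0004]
```

View pics/g1.png

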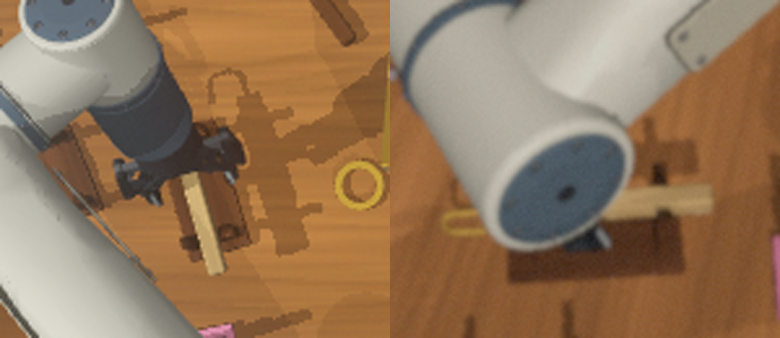

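The jaws straddle the bar (top crop, around (195,165)), and the hook is free at the left in the side crop, around (450,220). I'll finish the descent and close.

Call:
servo_tool(rows=[1,-0.1,0.13,0.5,0,0,0,1,-0.1,0.13,0.4,0,0,0,1,0,0,0.1,0,0,0,-1,0,0,0,0,0,0,-1,0,0,0,0,0,0,-1,0,0,0,0,0,0,-1,0,0,0,0,0,0,-1,0,0,0,0,0,0])

```text
clock: 5.2
eef_pos: [0.4285, 0.3257, 0.069]
eef_rot: [-0.139, 0.975, -0.024, -0.171]
force: [-0.2, -0.2, -0.5]
width: 0.0212
```

```bash
python3 g1.py
```

```text
t 5.2 p [0.4285 0.3257 0.069 ] F [-0.19 -0.17 -0.55] M [ 0.32 -1.08 -0.03] w 0.0212
total tool cm [ 0.09 -0.06 -8.88] rot [ 0.002  0.002 -0.003] | per row of 8 : [0.012, -0.009, -1.111] [0.0002, 0.0002, -0.0003]
total tool cm [ 0.11 -0.08  0.12] rot [ 0.002  0.002 -0.003] | per row of 8 : [0.014, -0.01, 0.014] [0.0002, 0.0002, -0.0003]
```

```bash
cat >> m.py <<'E'
import os
if os.path.exists("grasp.npz"):
    _g=np.load("grasp.npz");GR,GP=_g["R"],_g["p"]
    # pole in tool frame
    PR=GR.T@Rpole(YAW);PP=GR.T@(GRIP-GP)
    def toolfor(Rp,gp):  # tool pose for pole pose
        Rt=Rp@PR.T;return Rt,gp-Rt@PP
    def pole():
        R,p,s=tool();return R@PR,p+R@PP
E
python3 - <<'E'
from m import *
R,p,s=tool();np.savez("grasp.npz",R=R,p=p)
plan(R,p+[0,0,.20],8)
E
```

```text
total tool cm [ 6.800e+00  1.000e-02 -1.881e+01] rot [0. 0. 0.] | per row of 8 : [0.85, 0.001, -2.351] [0.0, 0.0, 0.0]
```

Call:
servo_tool(rows=[-1,0.2,0,-0.6,0,0,0,-1,0.4,0,-1.2,0,0,0,-1,0.85,0,-2.35,0,0,0,-1,0.85,0,-2.35,0,0,0,-1,0.85,0,-2.35,0,0,0,-1,0.85,0,-2.35,0,0,0,-1,0.85,0,-2.35,0,0,0,-1,0.85,0,-2.35,0,0,0])

```text
clock: 6.2
eef_pos: [0.4283, 0.3247, 0.2469]
eef_rot: [-0.139, 0.975, -0.025, -0.171]
force: [0.4, 0.6, -1.4]
width: 0.0214
```

```bash
cat > g2.py <<'E'
from m import *
import sys
st()
Rp,gp=pole();print("pole grip",gp.round(4),"pitch",np.degrees(np.arcsin(Rp[2,0])).round(2),"yaw",np.arctan2(Rp[1,0],Rp[0,0]).round(4),"roll",Rp[2,1].round(4))
seat=gp+Rp@[.132,0,-.037]
S=np.c_[SX,Rpole(CY,A)[:,1],SZ]
print("seat-ring in slope frame mm",(S.T@(seat-RING)*1000).round(1))
# target: seat at ring + (dx,dy,dz)
d=np.array([float(a) for a in sys.argv[1:4]])/1000;N=int(sys.argv[4])
Rp=Rpole(CY,A);Rt,pt=toolfor(Rp,RING+S@d-Rp@[.132,0,-.037]);plan(Rt,pt,N);print("tool z",Rt[:,2].round(3),"tcp",pt.round(3))
E
python3 g2.py 60 0 60 24
```

```text
t 6.2 p [0.4283 0.3247 0.2469] F [ 0.43  0.62 -1.37] M [ 0.34 -1.12 -0.02] w 0.0214
pole grip [0.4288 0.3241 0.2509] pitch -0.04 yaw 0.286 roll -0.0009
seat-ring in slope frame mm [-130.   408.5   -3.6]
total tool cm [  3.86 -38.17  -7.02] rot [-0.042 -0.484  0.38 ] | per row of 24 : [-0.204, -1.593, -0.335] [-0.0017, -0.0202, 0.0158]
tool z [ 0.141 -0.012 -0.99 ] tcp [ 0.523 -0.045  0.326]
```

```bash
python3 g2.py 60 220 80 16
```

```text
t 6.2 p [0.4283 0.3247 0.2469] F [ 0.43  0.62 -1.37] M [ 0.34 -1.12 -0.02] w 0.0214
pole grip [0.4288 0.3241 0.2509] pitch -0.04 yaw 0.286 roll -0.0009
seat-ring in slope frame mm [-130.   408.5   -3.6]
total tool cm [ -2.32 -17.37 -11.14] rot [-0.042 -0.484  0.38 ] | per row of 16 : [-0.494, -1.026, -0.659] [-0.0026, -0.0302, 0.0238]
tool z [ 0.141 -0.012 -0.99 ] tcp [0.534 0.175 0.344]
```

Call:
servo_tool(rows=[-1,-0.5,-1,-0.65,-0.0026,-0.03,0.0238,-1,-0.5,-1,-0.65,-0.0026,-0.03,0.0238,-1,-0.5,-1,-0.65,-0.0026,-0.03,0.0238,-1,-0.5,-1,-0.65,-0.0026,-0.03,0.0238,-1,-0.5,-1,-0.65,-0.0026,-0.03,0.0238,-1,-0.5,-1,-0.65,-0.0026,-0.03,0.0238,-1,-0.5,-1,-0.65,-0.0026,-0.03,0.0238,-1,-0.5,-1,-0.65,-0.0026,-0.03,0.0238])

```text
clock: 7.2
eef_pos: [0.4976, 0.2516, 0.2918]
eef_rot: [-0.039, 0.998, -0.013, -0.044]
force: [0.1, -0.0, -1.5]
width: 0.0212
```

Call:
servo_tool(rows=[-1,-0.5,-1,-0.65,-0.0026,-0.03,0.0238,-1,-0.5,-1,-0.65,-0.0026,-0.03,0.0238,-1,-0.5,-1,-0.65,-0.0026,-0.03,0.0238,-1,-0.5,-1,-0.65,-0.0026,-0.03,0.0238,-1,-0.5,-1,-0.65,-0.0026,-0.03,0.0238,-1,-0.5,-1,-0.65,-0.0026,-0.03,0.0238,-1,-0.5,-1,-0.65,-0.0026,-0.03,0.0238,-1,-0.5,-1,-0.65,-0.0026,-0.03,0.0238])

```text
clock: 8.2
eef_pos: [0.5377, 0.1665, 0.3497]
eef_rot: [0.061, 0.994, -0.001, 0.085]
force: [0.4, -0.3, -1.1]
width: 0.0215
```

```bash
python3 g2.py 60 0 60 16
```

```text
t 8.2 p [0.5377 0.1665 0.3497] F [ 0.45 -0.28 -1.06] M [0.04 0.64 0.  ] w 0.0215
pole grip [0.5359 0.1659 0.3533] pitch 29.68 yaw -0.124 roll 0.0063
seat-ring in slope frame mm [ 67.3 208.4  87.1]
total tool cm [ -0.75 -21.21   2.34] rot [ 0.002  0.029 -0.028] | per row of 16 : [-0.032, -1.326, 0.147] [0.0001, 0.0018, -0.0017]
tool z [ 0.141 -0.012 -0.99 ] tcp [ 0.523 -0.045  0.326]
```

Call:
servo_tool(rows=[-1,0,-2.5,0.1,0,0.004,-0.004,-1,0,-2.5,0.2,0,0.004,-0.004,-1,0,-2.5,0.2,0,0.004,-0.004,-1,0,-2.5,0.2,0,0.004,-0.004,-1,0,-2.5,0.2,0,0.004,-0.004,-1,0,-2.5,0.2,0,0.003,-0.003,-1,-0.1,-2.5,0.2,0,0,0,-1,-0.1,-1.5,0.2,0,0,0])

```text
clock: 9.2
eef_pos: [0.5196, -0.0312, 0.3366]
eef_rot: [0.052, 0.995, -0.001, 0.079]
force: [0.4, 0.2, -1.2]
width: 0.0213
```

```bash
python3 g2.py 50 0 40 8; cat > snap.py <<'E'
import sys,cv2,numpy as np
from plant import optics
k=sys.argv[1]
o=[]
for n,(x,y,w,h) in(("top",(240,60,140,150)),("side",(140,40,160,171))):
    c=optics.capture(n);np.savez(f"{n}_{k}.npz",**c)
    o.append(cv2.resize(c["color"][y:y+h,x:x+w,::-1],(392,420),interpolation=2))
cv2.imwrite(f"pics/{k}.png",np.hstack(o))
E
python3 snap.py h1
```

```text
t 9.2 p [ 0.5196 -0.0312  0.3366] F [ 0.42  0.2  -1.2 ] M [ 0.09  0.55 -0.04] w 0.0213
pole grip [ 0.5178 -0.0318  0.3402] pitch 28.96 yaw -0.1038 roll 0.0035
seat-ring in slope frame mm [61.2 12.4 73.6]
total tool cm [-0.03 -1.38  3.31] rot [ 0.002  0.017 -0.009] | per row of 8 : [-0.006, -0.172, 0.414] [0.0003, 0.0021, -0.0011]
tool z [ 0.141 -0.012 -0.99 ] tcp [ 0.524 -0.045  0.304]
```

View pics/h1.png

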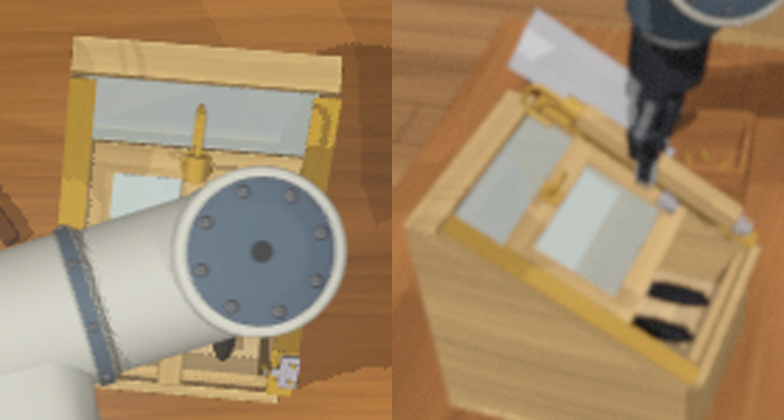

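Call:
servo_tool(rows=[-1,0,-0.25,0.4,0,0.003,-0.002,-1,0,-0.25,0.5,0,0.003,-0.002,-1,0,-0.25,0.5,0,0.003,-0.002,-1,0,-0.25,0.5,0,0.003,-0.001,-1,0,-0.2,0.4,0,0.002,-0.001,-1,0,-0.1,0.2,0,0.001,-0.001,-1,0,0,0,0,0,0,-1,0,0,0,0,0,0])

```text
clock: 10.3
eef_pos: [0.5225, -0.0436, 0.3092]
eef_rot: [0.047, 0.996, -0.001, 0.07]
force: [0.0, -0.1, -0.4]
width: 0.0213
```

```bash
python3 g2.py 45 0 2 8; cat > over.py <<'E'
import sys,cv2,numpy as np
from m import *; from h import proj
from plant import optics
k=sys.argv[1]
R,g=pole()
a=np.linspace(-np.pi/2,np.pi/2,9)
# centreline: shank z=0 to x=.1235, crook r=.0185, prong back to x=.105
pts=[(x,0,0) for x in(.09,.1,.11,.1235)]+[(.1235+.0185*np.cos(t),0,-.0185-.0185*-np.sin(-t)) for t in []]
pts+=[(.1235+.0185*np.cos(t),0,-.0185+.0185*np.sin(t)) for t in a[::-1]]+[(x,0,-.037) for x in(.1235,.115,.105)]
W=[g+R@np.array(p) for p in pts]
ring=[RING+.0135*(np.cos(t)*SZ+np.sin(t)*Rpole(CY,A)[:,1]) for t in np.linspace(0,2*np.pi,25)]
o=[]
for n,(x,y,w,h) in(("top",(285,80,56,60)),("side",(175,70,56,60))):
    im=optics.capture(n)["color"][y:y+h,x:x+w,::-1].copy();im=cv2.resize(im,None,fx=7,fy=7,interpolation=0)
    for L,col in((W,(0,0,255)),(ring,(255,0,0))):
        P=np.array([(proj(n,X)-[x,y]+.5)*7 for X in L]).astype(int);cv2.polylines(im,[P],False,col,1)
    o.append(im)
cv2.imwrite(f"pics/{k}.png",np.hstack(o))
E
python3 over.py h2
```

```text
t 10.3 p [ 0.5225 -0.0436  0.3092] F [ 0.04 -0.13 -0.43] M [0.05 0.53 0.01] w 0.0213
pole grip [ 0.5208 -0.0443  0.3129] pitch 27.97 yaw -0.0925 roll 0.002
seat-ring in slope frame mm [51.4  1.7 45.3]
total tool cm [-0.87 -0.17  4.29] rot [ 0.002 -0.001  0.002] | per row of 8 : [-0.109, -0.02, 0.537] [0.0003, -0.0001, 0.0002]
tool z [ 0.141 -0.012 -0.99 ] tcp [ 0.537 -0.047  0.268]
```

View pics/h2.png

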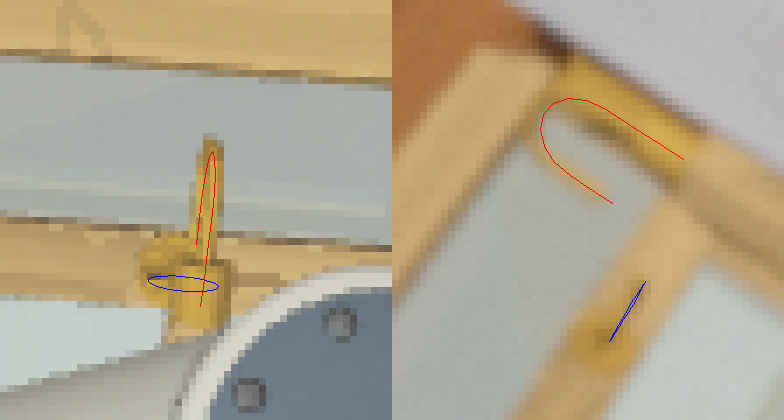

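The predicted hook outline (red) overlays the real hook to within about 1 px in both views. The ring outline (blue) matches too. Next I'll lower the prong to ring height, upslope of the ring.

Call:
servo_tool(rows=[-1,-0.1,-0.03,0.6,0,0,0,-1,-0.15,-0.03,0.7,0,0,0,-1,-0.15,-0.03,0.8,0,0,0,-1,-0.15,-0.03,0.8,0,0,0,-1,-0.15,-0.03,0.8,0,0,0,-1,-0.1,-0.02,0.6,0,0,0,-1,0,0,0.2,0,0,0,-1,0,0,0,0,0,0])

```text
clock: 11.4
eef_pos: [0.5373, -0.0466, 0.2619]
eef_rot: [0.047, 0.996, -0.001, 0.07]
force: [0.2, 0.2, -1.0]
width: 0.0213
```

```bash
python3 g2.py 0 0 0 8;python3 over.py h3
```

```text
t 11.4 p [ 0.5373 -0.0466  0.2619] F [ 0.23  0.2  -1.01] M [ 0.02  0.55 -0.02] w 0.0213
pole grip [ 0.5357 -0.0472  0.2656] pitch 27.89 yaw -0.0923 roll 0.0018
seat-ring in slope frame mm [42.5  0.2 -3.7]
total tool cm [ 4.11 -0.    1.13] rot [ 0.002 -0.002  0.002] | per row of 8 : [0.514, -0.001, 0.141] [0.0003, -0.0002, 0.0002]
tool z [ 0.141 -0.012 -0.99 ] tcp [ 0.498 -0.043  0.245]
```

View pics/h3.png

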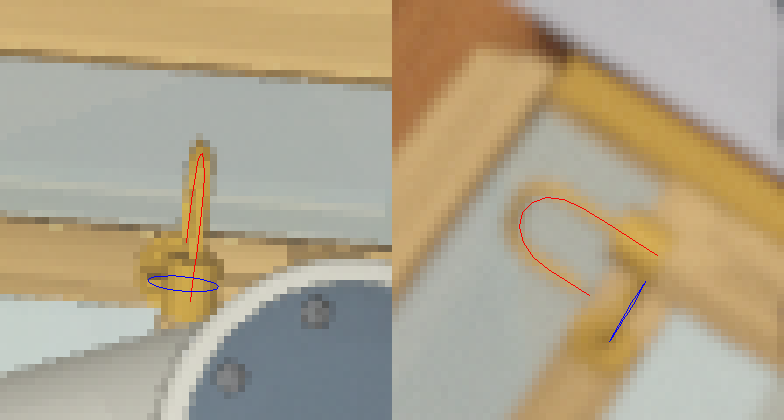

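Call:
servo_tool(rows=[-1,0.3,0,0.06,0,0,0,-1,0.4,0,0.1,0,0,0,-1,0.45,0,0.12,0,0,0,-1,0.45,0,0.12,0,0,0,-1,0.45,0,0.12,0,0,0,-1,0.4,0,0.12,0,0,0,-1,0.4,0,0.12,0,0,0,-1,0.3,0,0.1,0,0,0])

```text
clock: 12.5
eef_pos: [0.5054, -0.0434, 0.2492]
eef_rot: [0.047, 0.996, -0.001, 0.071]
force: [0.5, 0.0, -1.7]
width: 0.0211
```

```bash
python3 g2.py 0 0 0 8;python3 over.py h4
```

```text
t 12.5 p [ 0.5054 -0.0434  0.2492] F [ 0.48  0.03 -1.73] M [ 0.06  0.49 -0.02] w 0.0211
pole grip [ 0.5038 -0.0441  0.2529] pitch 28.0 yaw -0.0925 roll 0.0025
seat-ring in slope frame mm [8.2 0.3 0.4]
total tool cm [ 0.76 -0.02  0.31] rot [0.003 0.    0.002] | per row of 8 : [0.095, -0.002, 0.039] [0.0003, 0.0, 0.0002]
tool z [ 0.141 -0.012 -0.99 ] tcp [ 0.498 -0.043  0.245]
```

View pics/h4.png

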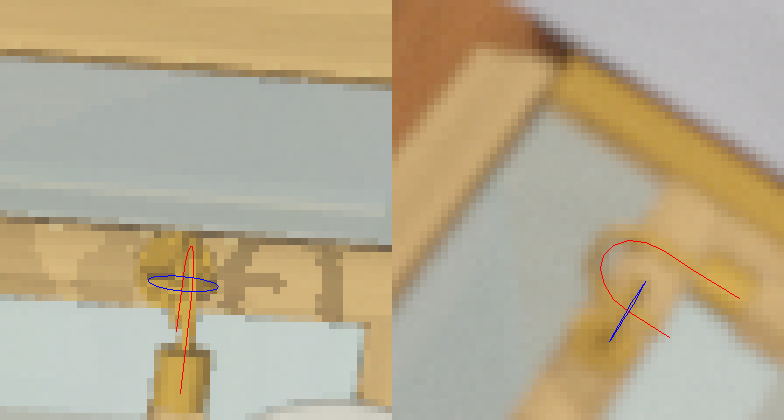

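Call:
servo_tool(rows=[-1,0.19,0,0.07,0,0,0,-1,0.19,0,0.07,0,0,0,-1,0.19,0,0.07,0,0,0,-1,0.19,0,0.07,0,0,0,-1,0.19,0,0.07,0,0,0,-1,0.19,0,0.07,0,0,0,-1,0.19,0,0.07,0,0,0,-1,0.19,0,0.07,0,0,0])

```text
clock: 13.6
eef_pos: [0.4932, -0.0421, 0.2427]
eef_rot: [0.047, 0.996, -0.001, 0.074]
force: [8.3, -2.2, -2.1]
width: 0.021
```

```bash
python3 g2.py 0 0 0 8
```

```text
t 13.6 p [ 0.4932 -0.0421  0.2427] F [ 8.32 -2.21 -2.05] M [-0.48 -1.82 -0.2 ] w 0.021
pole grip [ 0.4915 -0.0427  0.2464] pitch 28.39 yaw -0.0924 roll 0.0027
seat-ring in slope frame mm [-5.4  0.6  1.3]
total tool cm [-0.54 -0.03 -0.15] rot [0.003 0.007 0.002] | per row of 8 : [-0.068, -0.004, -0.019] [0.0004, 0.0009, 0.0003]
tool z [ 0.141 -0.012 -0.99 ] tcp [ 0.498 -0.043  0.245]
```

Call:
servo_tool(rows=[-1,0.24,0,0.09,0,0,0,-1,0.28,0,0.1,0,0,0,-1,0.28,0,0.1,0,0,0,-1,0.28,0,0.1,0,0,0,-1,0.28,0,0.1,0,0,0,-1,0.28,0,0.1,0,0,0,-1,0.28,0,0.1,0,0,0,-1,0.28,0,0.1,0,0,0])

```text
clock: 14.6
eef_pos: [0.4916, -0.041, 0.241]
eef_rot: [0.047, 0.994, -0.002, 0.096]
force: [9.6, -2.4, -1.6]
width: 0.0211
```

```bash
python3 g2.py 0 0 0 8; python3 snap.py p1
```

```text
t 14.6 p [ 0.4916 -0.041   0.241 ] F [ 9.59 -2.4  -1.64] M [-0.72 -2.   -0.39] w 0.0211
pole grip [ 0.4897 -0.0416  0.2446] pitch 30.94 yaw -0.0931 roll 0.0035
seat-ring in slope frame mm [-6.5  1.4  6.5]
total tool cm [-0.75 -0.12 -0.26] rot [0.004 0.051 0.002] | per row of 8 : [-0.094, -0.016, -0.035] [0.0005, 0.0064, 0.0002]
tool z [ 0.141 -0.012 -0.99 ] tcp [ 0.498 -0.043  0.245]
```

View pics/p1.png

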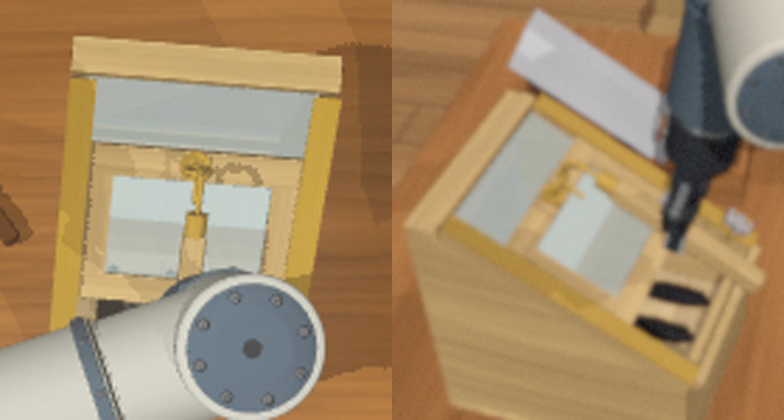

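Call:
servo_tool(rows=[-1,0.28,-0.02,0.1,0,0.01,0,-1,0.3,-0.02,0.1,0,0.012,0,-1,0.33,-0.02,0.11,0,0.012,0,-1,0.35,-0.02,0.12,0,0.012,0,-1,0.36,-0.02,0.12,0,0.012,0,-1,0.36,0,0.12,0,0.012,0,-1,0.36,0,0.12,0,0.012,0,-1,0.36,0,0.12,0,0.012,0])

```text
clock: 15.7
eef_pos: [0.4891, -0.0409, 0.2444]
eef_rot: [0.046, 0.996, 0.0, 0.078]
force: [7.7, -2.7, 0.3]
width: 0.021
```

```bash
python3 g2.py 0 0 0 8
```

```text
t 15.7 p [ 0.4891 -0.0409  0.2444] F [ 7.73 -2.71  0.3 ] M [-0.75 -2.26 -0.41] w 0.021
pole grip [ 0.4874 -0.0415  0.248 ] pitch 28.87 yaw -0.0922 roll 0.0054
seat-ring in slope frame mm [-8.1  1.5  5.8]
total tool cm [-0.94 -0.11  0.08] rot [0.006 0.015 0.003] | per row of 8 : [-0.117, -0.014, 0.009] [0.0007, 0.0019, 0.0004]
tool z [ 0.141 -0.012 -0.99 ] tcp [ 0.498 -0.043  0.245]
```

Call:
servo_tool(rows=[-1,0.4,0,0.15,0,0.008,0,-1,0.45,0,0.18,0,0.008,0,-1,0.5,0,0.2,0,0.008,0,-1,0.5,0,0.2,0,0.008,0,-1,0.5,0,0.2,0,0.008,0,-1,0.5,0,0.2,0,0.008,0,-1,0.5,0,0.2,0,0.008,0,-1,0.5,0,0.2,0,0.008,0])

```text
clock: 16.7
eef_pos: [0.4777, -0.0395, 0.2396]
eef_rot: [0.046, 0.996, 0.0, 0.077]
force: [10.4, -3.1, -0.8]
width: 0.0209
```

```bash
python3 g2.py 0 0 0 8;python3 over.py p2
```

```text
t 16.7 p [ 0.4777 -0.0395  0.2396] F [10.42 -3.06 -0.77] M [-0.93 -2.57 -0.41] w 0.0209
pole grip [ 0.476  -0.0402  0.2432] pitch 28.71 yaw -0.0929 roll 0.0061
seat-ring in slope frame mm [-20.6   1.7   6.6]
total tool cm [-2.14 -0.14 -0.22] rot [0.007 0.012 0.003] | per row of 8 : [-0.268, -0.017, -0.029] [0.0008, 0.0015, 0.0004]
tool z [ 0.141 -0.012 -0.99 ] tcp [ 0.498 -0.043  0.245]
```

View pics/p2.png

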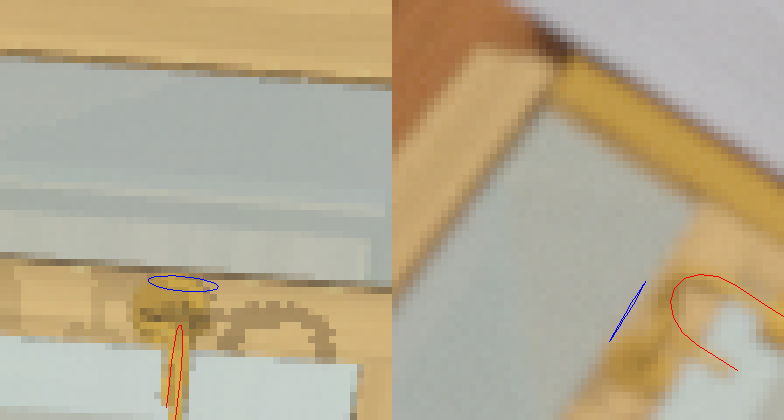

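Call:
servo_tool(rows=[-1,0.5,-0.03,0.25,0,0.008,0,-1,0.55,-0.03,0.25,0,0.008,0,-1,0.6,-0.03,0.28,0,0.008,0,-1,0.6,-0.03,0.28,0,0.008,0,-1,0.6,-0.03,0.28,0,0.008,0,-1,0.6,-0.03,0.28,0,0.008,0,-1,0.6,-0.03,0.28,0,0.008,0,-1,0.6,-0.03,0.28,0,0.008,0])

```text
clock: 17.8
eef_pos: [0.462, -0.0383, 0.2298]
eef_rot: [0.045, 0.996, 0.002, 0.08]
force: [10.6, -2.6, 0.2]
width: 0.021
```

```bash
python3 g2.py -60 0 0 8
```

```text
t 17.8 p [ 0.462  -0.0383  0.2298] F [10.65 -2.63  0.15] M [-0.78 -2.75 -0.3 ] w 0.021
pole grip [ 0.4602 -0.039   0.2335] pitch 29.02 yaw -0.0917 roll 0.0097
seat-ring in slope frame mm [-38.9   1.7   6.1]
total tool cm [ 1.82 -0.12  1.02] rot [0.011 0.018 0.006] | per row of 8 : [0.227, -0.015, 0.129] [0.0013, 0.0022, 0.0007]
tool z [ 0.141 -0.012 -0.99 ] tcp [ 0.446 -0.038  0.217]
```

Call:
servo_tool(rows=[-1,0.6,-0.03,0.3,0,0.01,0,-1,0.6,-0.03,0.3,0,0.01,0,-1,0.6,-0.03,0.3,0,0.01,0,-1,0.6,-0.03,0.3,0,0.01,0,-1,0.6,-0.03,0.3,0,0.01,0,-1,0.6,-0.03,0.3,0,0.01,0,-1,0.6,-0.03,0.3,0,0.01,0,-1,0.6,-0.03,0.3,0,0.01,0])

```text
clock: 18.8
eef_pos: [0.4476, -0.0372, 0.2216]
eef_rot: [0.043, 0.996, 0.004, 0.079]
force: [9.0, -2.1, 2.3]
width: 0.0213
```

```bash
python3 g2.py -80 0 0 8; python3 snap.py p3
```

```text
t 18.8 p [ 0.4476 -0.0372  0.2216] F [ 8.99 -2.08  2.29] M [-0.83 -2.67 -0.45] w 0.0213
pole grip [ 0.4459 -0.0379  0.2253] pitch 28.9 yaw -0.0896 roll 0.0137
seat-ring in slope frame mm [-55.6   1.9   5.4]
total tool cm [ 2.16 -0.1   1.09] rot [0.015 0.016 0.009] | per row of 8 : [0.269, -0.012, 0.138] [0.0019, 0.002, 0.0012]
tool z [ 0.141 -0.012 -0.99 ] tcp [ 0.428 -0.036  0.207]
```

View pics/p3.png

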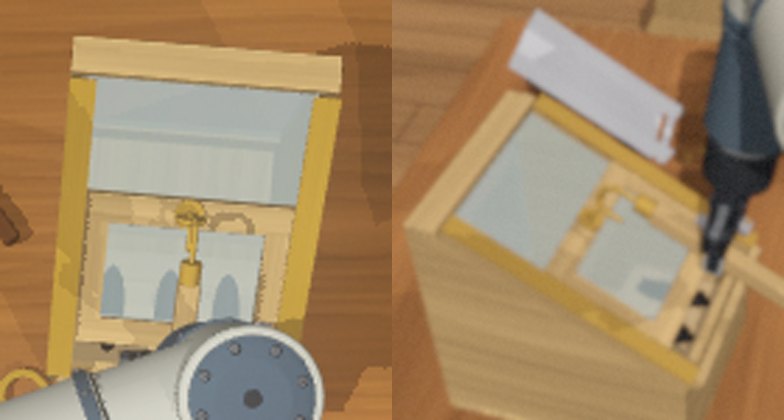

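The sash has followed the hook about 48 mm. The ring is now near (190,212) in the left crop, and its bottom edge is still short of the sill.

Call:
servo_tool(rows=[-1,0.6,-0.03,0.3,0.002,0.01,0.001,-1,0.6,-0.03,0.3,0.002,0.01,0.001,-1,0.6,-0.03,0.3,0.002,0.01,0.001,-1,0.6,-0.03,0.3,0.002,0.01,0.001,-1,0.6,-0.03,0.3,0.002,0.01,0.001,-1,0.6,-0.03,0.3,0.002,0.01,0.001,-1,0.6,-0.03,0.3,0.002,0.01,0.001,-1,0.6,-0.03,0.3,0.002,0.01,0.001])

```text
clock: 19.9
eef_pos: [0.4336, -0.0354, 0.2143]
eef_rot: [0.045, 0.996, -0.0, 0.078]
force: [9.1, -2.6, 1.8]
width: 0.0214
```

```bash
python3 g2.py -100 0 0 8; python3 snap.py p4
```

```text
t 19.9 p [ 0.4336 -0.0354  0.2143] F [ 9.09 -2.55  1.84] M [-0.81 -2.69 -0.39] w 0.0214
pole grip [ 0.4318 -0.0361  0.2179] pitch 28.84 yaw -0.0897 roll 0.0043
seat-ring in slope frame mm [-71.5   2.    5.4]
total tool cm [ 2.53 -0.14  1.24] rot [0.005 0.015 0.005] | per row of 8 : [0.316, -0.018, 0.157] [0.0006, 0.0018, 0.0007]
tool z [ 0.141 -0.012 -0.99 ] tcp [ 0.41  -0.035  0.198]
```

View pics/p4.png

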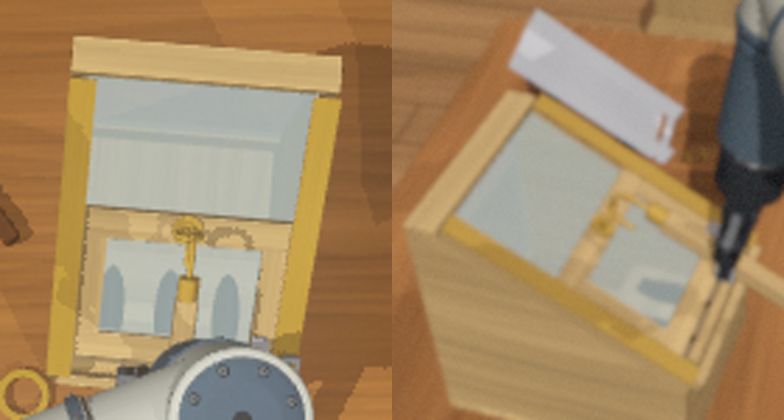

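```bash
python3 - <<'E'
import numpy as np,cv2
for k in("p4",):
    a=np.load(f"side_{k}.npz")["color"][130:200,225:300,::-1];b=np.load(f"top_{k}.npz")["color"][165:210,250:310,::-1]
    cv2.imwrite("pics/z.png",np.hstack([cv2.resize(a,(400,373),interpolation=0),cv2.resize(b,(400,373),interpolation=0)]))
E
```

```text
(no output)
```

View pics/z.png

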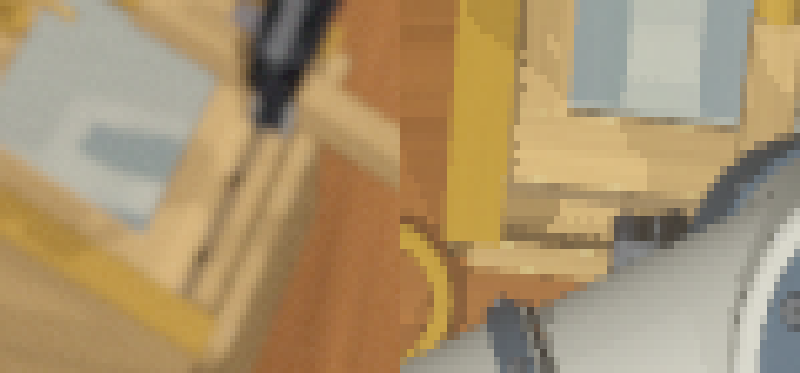

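Call:
servo_tool(rows=[-1,0.6,-0.03,0.28,0.001,0.01,0.001,-1,0.6,-0.03,0.28,0.001,0.01,0.001,-1,0.6,-0.03,0.28,0.001,0.01,0.001,-1,0.6,-0.03,0.28,0.001,0.01,0.001,-1,0.55,-0.03,0.28,0.001,0.01,0.001,-1,0.5,-0.03,0.25,0.001,0.01,0.001,-1,0.5,-0.03,0.25,0.001,0.01,0.001,-1,0.5,-0.03,0.25,0.001,0.01,0.001])

```text
clock: 21.0
eef_pos: [0.4213, -0.0336, 0.2086]
eef_rot: [0.047, 0.996, -0.001, 0.075]
force: [8.2, -2.8, 2.0]
width: 0.021
```

```bash
python3 g2.py -100 0 0 8; python3 snap.py p5; python3 - <<'E'
import numpy as np,cv2
for k in("p5",):
    a=np.load(f"side_{k}.npz")["color"][130:200,225:300,::-1];b=np.load(f"top_{k}.npz")["color"][165:210,250:310,::-1]
    cv2.imwrite("pics/z5.png",np.hstack([cv2.resize(a,(400,373),interpolation=0),cv2.resize(b,(400,373),interpolation=0)]))
E
```

```text
t 21.0 p [ 0.4213 -0.0336  0.2086] F [ 8.23 -2.81  2.  ] M [-0.82 -2.53 -0.34] w 0.021
pole grip [ 0.4195 -0.0342  0.2123] pitch 28.52 yaw -0.0934 roll 0.0034
seat-ring in slope frame mm [-85.3   2.2   5.5]
total tool cm [ 1.21 -0.21  0.88] rot [0.004 0.009 0.001] | per row of 8 : [0.151, -0.026, 0.111] [0.0005, 0.0011, 0.0002]
tool z [ 0.141 -0.012 -0.99 ] tcp [ 0.41  -0.035  0.198]
```

View pics/z5.png

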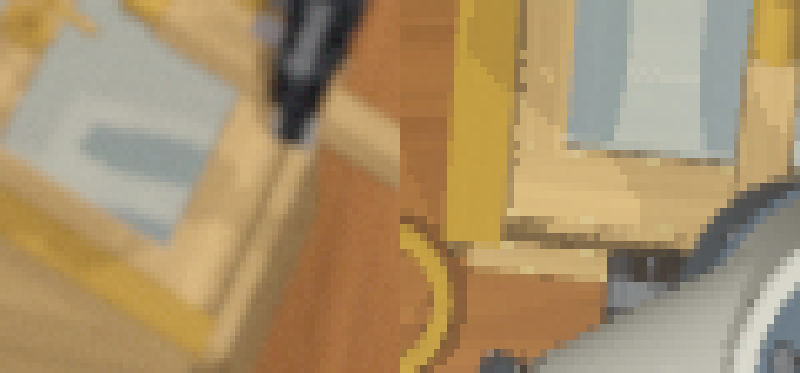

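Call:
servo_tool(rows=[-1,0.55,-0.03,0.26,0.001,0.01,0.001,-1,0.55,-0.03,0.26,0.001,0.01,0.001,-1,0.55,-0.03,0.26,0.001,0.01,0.001,-1,0.6,-0.03,0.28,0.001,0.01,0.001,-1,0.6,-0.03,0.28,0.001,0.01,0.001,-1,0.6,-0.03,0.28,0.001,0.01,0.001,-1,0.6,-0.03,0.28,0.001,0.01,0.001,-1,0.6,-0.03,0.28,0.001,0.01,0.001])

```text
clock: 22.1
eef_pos: [0.416, -0.0316, 0.2067]
eef_rot: [0.049, 0.995, -0.002, 0.082]
force: [17.1, -5.3, -0.5]
width: 0.0212
```

```bash
python3 g2.py -100 0 0 8
```

```text
t 22.1 p [ 0.416  -0.0316  0.2067] F [17.13 -5.33 -0.49] M [-1.58 -4.53 -0.73] w 0.0212
pole grip [ 0.4143 -0.0322  0.2103] pitch 29.29 yaw -0.0976 roll 0.0031
seat-ring in slope frame mm [-90.6   3.1   8.1]
total tool cm [ 0.66 -0.36  0.76] rot [ 0.003  0.023 -0.003] | per row of 8 : [0.082, -0.045, 0.095] [0.0003, 0.0028, -0.0004]
tool z [ 0.141 -0.012 -0.99 ] tcp [ 0.41  -0.035  0.198]
```

```bash
cat > zz.py <<'E'
import numpy as np,cv2,sys,os
k=sys.argv[1];os.system(f"python3 snap.py {k}")
a=np.load(f"side_{k}.npz")["color"][130:200,225:300,::-1];b=np.load(f"top_{k}.npz")["color"][165:210,250:310,::-1]
cv2.imwrite(f"pics/z{k}.png",np.hstack([cv2.resize(a,(400,373),interpolation=0),cv2.resize(b,(400,373),interpolation=0)]))
E
python3 zz.py p6
```

```text
(no output)
```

View pics/zp6.png

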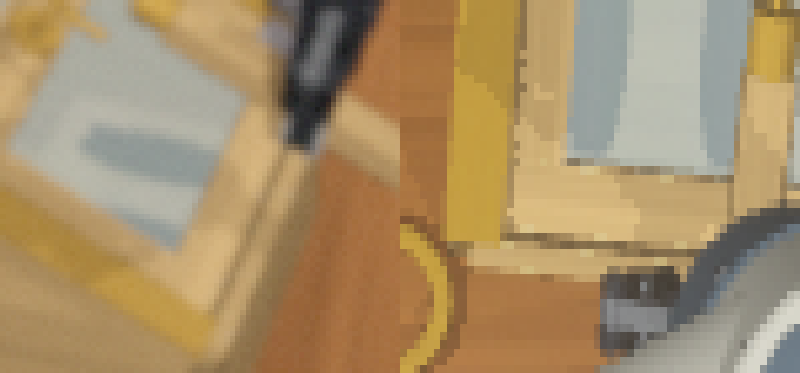

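View pics/p6.png

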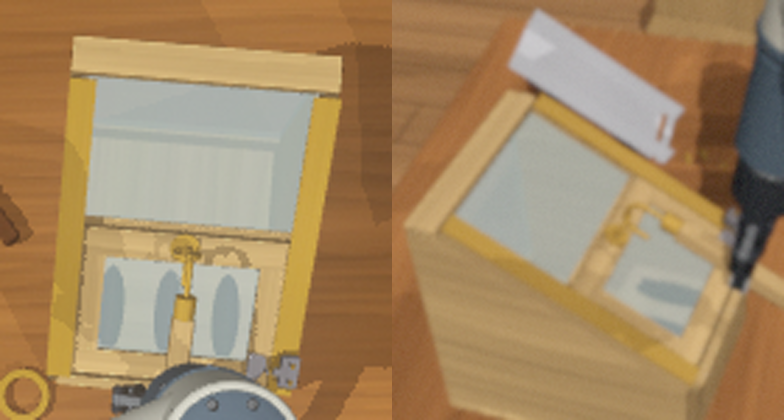

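Call:
servo_tool(rows=[-1,0.6,-0.05,0.32,0.001,0.016,0,-1,0.6,-0.05,0.32,0.001,0.018,0,-1,0.62,-0.05,0.33,0.001,0.018,0,-1,0.62,-0.05,0.33,0.001,0.018,0,-1,0.64,-0.05,0.33,0.001,0.018,0,-1,0.64,-0.05,0.33,0.001,0.018,0,-1,0.64,-0.05,0.33,0.001,0.018,0,-1,0.64,-0.05,0.33,0.001,0.018,0])

```text
clock: 23.2
eef_pos: [0.4153, -0.0323, 0.2081]
eef_rot: [0.047, 0.997, -0.002, 0.068]
force: [12.9, -4.7, 4.8]
width: 0.0211
```

```bash
python3 g2.py -100 0 0 8;python3 zz.py p7
```

```text
t 23.2 p [ 0.4153 -0.0323  0.2081] F [12.86 -4.7   4.82] M [-1.49 -4.25 -0.65] w 0.0211
pole grip [ 0.4136 -0.033   0.2118] pitch 27.68 yaw -0.0925 roll 0.0015
seat-ring in slope frame mm [-91.4   2.9   6. ]
total tool cm [ 0.59 -0.28  0.93] rot [ 0.002 -0.006  0.001] | per row of 8 : [0.074, -0.035, 0.116] [0.0002, -0.0007, 0.0002]
tool z [ 0.141 -0.012 -0.99 ] tcp [ 0.41  -0.035  0.198]
```

View pics/zp7.png

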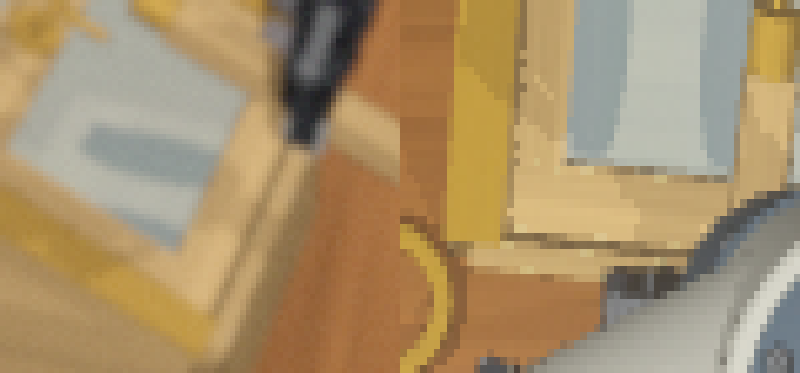

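Call:
servo_tool(rows=[-1,0.65,-0.05,0.3,0,0.012,0,-1,0.68,-0.05,0.3,0,0.012,0,-1,0.7,-0.05,0.3,0,0.012,0,-1,0.72,-0.05,0.3,0,0.012,0,-1,0.74,-0.05,0.3,0,0.012,0,-1,0.76,-0.05,0.3,0,0.012,0,-1,0.76,-0.05,0.3,0,0.012,0,-1,0.76,-0.05,0.3,0,0.012,0])

```text
clock: 24.3
eef_pos: [0.4103, -0.0311, 0.2098]
eef_rot: [0.044, 0.996, 0.002, 0.081]
force: [20.3, -6.0, -0.8]
width: 0.0211
```

```bash
python3 g2.py -100 0 0 8;python3 zz.py p8
```

```text
t 24.3 p [ 0.4103 -0.0311  0.2098] F [20.3  -6.02 -0.83] M [-1.86 -5.84 -0.86] w 0.0211
pole grip [ 0.4086 -0.0318  0.2134] pitch 29.11 yaw -0.0907 roll 0.0092
seat-ring in slope frame mm [-94.3   4.2  13.1]
total tool cm [ 0.15 -0.36  1.16] rot [0.01  0.019 0.006] | per row of 8 : [0.017, -0.045, 0.145] [0.0013, 0.0024, 0.0008]
tool z [ 0.141 -0.012 -0.99 ] tcp [ 0.41  -0.035  0.198]
```

View pics/zp8.png

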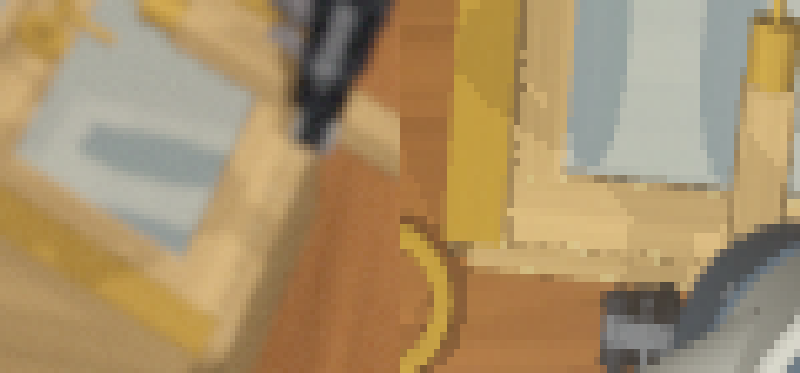

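The sill gap has closed and the force is about 18 N along the slope. I'll relax and check before unhooking.

Call:
servo_tool(rows=[-1,0,0,0,0,0,0,-1,0,0,0,0,0,0,-1,0,0,0.05,0,0,0,-1,0,0,0.1,0,0,0,-1,0,0,0.1,0,0,0,-1,0,0,0.1,0,0,0,-1,0,0,0,0,0,0,-1,0,0,0,0,0,0])

```text
clock: 25.4
eef_pos: [0.4119, -0.0311, 0.2072]
eef_rot: [0.044, 0.996, 0.002, 0.082]
force: [0.8, -0.9, -0.6]
width: 0.0212
```

```bash
sed -i 's/(285,80,56,60)/(275,110,56,60)/;s/(175,70,56,60)/(205,95,56,60)/;s/^ring=\[RING/D=float(sys.argv[2])\/1000\nring=[RING-D*SX/' over.py; python3 g2.py -90 0 0 8;python3 over.py r1 90;python3 zz.py r1z
```

```text
t 25.4 p [ 0.4119 -0.0311  0.2072] F [ 0.8  -0.92 -0.57] M [-0.1   0.16 -0.05] w 0.0212
pole grip [ 0.4101 -0.0318  0.2109] pitch 29.3 yaw -0.091 roll 0.0097
seat-ring in slope frame mm [-94.    4.3  10.6]
total tool cm [-0.69 -0.37  0.56] rot [0.011 0.023 0.006] | per row of 8 : [-0.087, -0.046, 0.07] [0.0014, 0.0028, 0.0008]
tool z [ 0.141 -0.012 -0.99 ] tcp [ 0.419 -0.035  0.203]
```

View pics/r1.png

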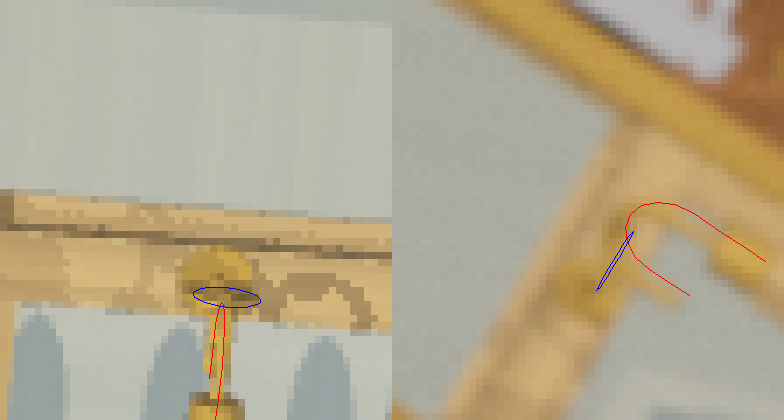

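View pics/zr1z.png

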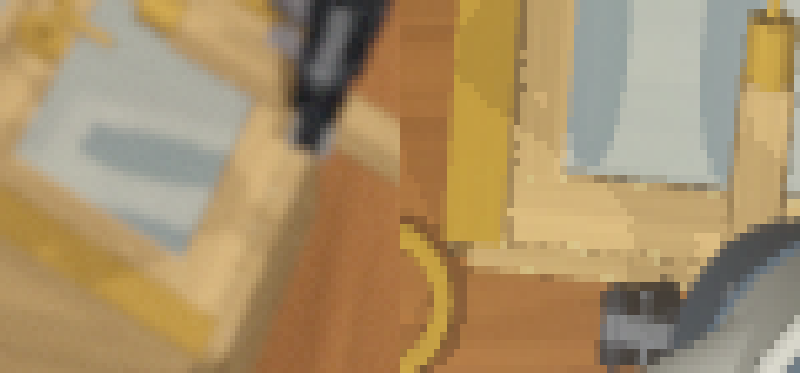

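Call:
servo_tool(rows=[-1,-0.07,0,0.17,0,0.003,0,-1,-0.07,0,0.17,0,0.003,0,-1,-0.3,-0.02,-0.08,0,0,0,-1,-0.4,-0.02,-0.14,0,0,0,-1,-0.47,-0.02,-0.17,0,0,0,-1,-0.47,-0.02,-0.17,0,0,0,-1,-0.47,-0.02,-0.17,0,0,0,-1,-0.47,-0.02,-0.17,0,0,0])

```text
clock: 26.6
eef_pos: [0.4382, -0.0351, 0.2165]
eef_rot: [0.044, 0.996, 0.002, 0.077]
force: [0.5, -0.2, -2.0]
width: 0.021
```

```bash
python3 g2.py -45 3 4 8;python3 over.py r2 90;python3 zz.py r2z
```

```text
t 26.6 p [ 0.4382 -0.0351  0.2165] F [ 0.5  -0.25 -1.98] M [-0.02  0.6   0.01] w 0.021
pole grip [ 0.4365 -0.0358  0.2201] pitch 28.73 yaw -0.0909 roll 0.0092
seat-ring in slope frame mm [-66.5   2.8   4.9]
total tool cm [-2.04  0.09 -0.79] rot [0.01  0.013 0.006] | per row of 8 : [-0.255, 0.011, -0.101] [0.0013, 0.0016, 0.0008]
tool z [ 0.141 -0.012 -0.99 ] tcp [ 0.457 -0.036  0.227]
```

View pics/r2.png

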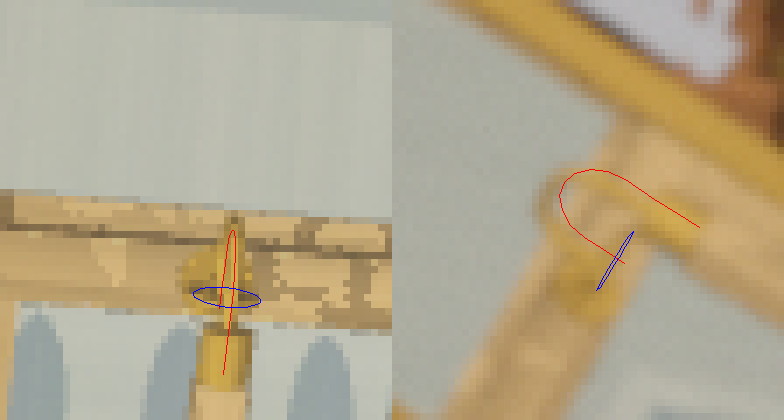

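View pics/r2z.png

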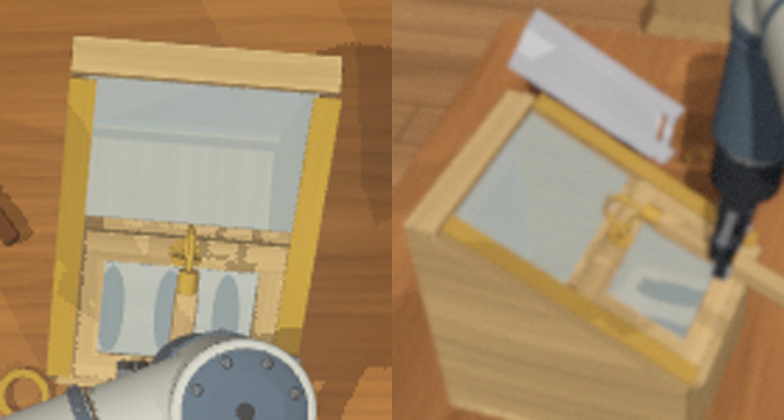

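Call:
servo_tool(rows=[-1,-0.4,-0.02,-0.14,0,0,0,-1,-0.4,-0.02,-0.14,0,0,0,-1,-0.4,-0.02,-0.14,0,0,0,-1,-0.4,-0.02,-0.14,0,0,0,-1,-0.4,-0.02,-0.14,0,0,0,-1,-0.2,0,-0.07,0,0,0,-1,0,0,0,0,0,0,-1,0,0,0,0,0,0])

```text
clock: 27.8
eef_pos: [0.4595, -0.0382, 0.2278]
eef_rot: [0.044, 0.996, 0.002, 0.077]
force: [-0.9, 0.1, -1.3]
width: 0.0209
```

```bash
python3 g2.py -45 3 70 8;python3 over.py r3 90;python3 zz.py r3z
```

```text
t 27.8 p [ 0.4595 -0.0382  0.2278] F [-0.88  0.15 -1.26] M [ 0.01  0.59 -0.05] w 0.0209
pole grip [ 0.4577 -0.0389  0.2314] pitch 28.7 yaw -0.091 roll 0.0092
seat-ring in slope frame mm [-42.3   1.7   4.7]
total tool cm [ 2.42  0.28 -6.24] rot [0.01  0.012 0.006] | per row of 8 : [0.306, 0.03, -0.778] [0.0013, 0.0015, 0.0008]
tool z [ 0.141 -0.012 -0.99 ] tcp [ 0.426 -0.033  0.286]
```

View pics/r3.png

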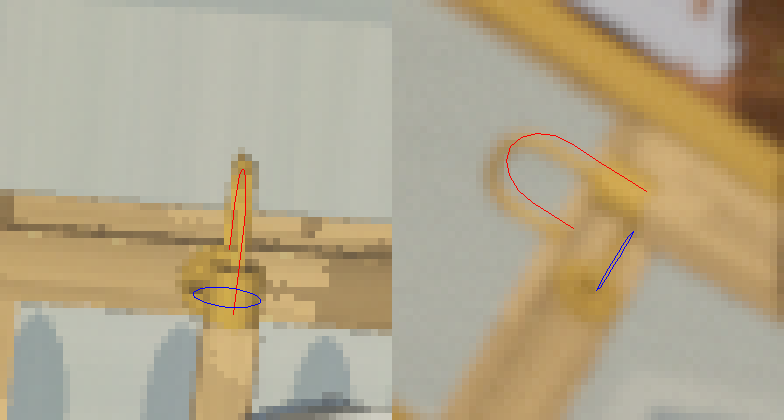

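Call:
servo_tool(rows=[-1,0.15,0,-0.45,0,0,0,-1,0.3,0.03,-0.85,0,0,0,-1,0.3,0.03,-0.85,0,0,0,-1,0.3,0.03,-0.85,0,0,0,-1,0.3,0.03,-0.85,0,0,0,-1,0.3,0.03,-0.85,0,0,0,-1,0.4,0.03,-1.1,0,0,0,-1,0.4,0.03,-1.1,0,0,0])

```text
clock: 29.0
eef_pos: [0.4224, -0.0336, 0.2971]
eef_rot: [0.044, 0.996, 0.002, 0.077]
force: [0.5, 0.2, -2.6]
width: 0.0211
```

```bash
python3 g2.py -45 250 80 8;python3 zz.py r4z; python3 - <<'E'
from m import *
plan(GR,GP+[0,0,.17],24)
E
```

```text
t 29.0 p [ 0.4224 -0.0336  0.2971] F [ 0.47  0.16 -2.58] M [ 0.04  0.57 -0.01] w 0.0211
pole grip [ 0.4206 -0.0342  0.3007] pitch 28.74 yaw -0.091 roll 0.0093
seat-ring in slope frame mm [-42.7   2.9  83.6]
total tool cm [ 0.03 24.78  0.53] rot [0.01  0.013 0.006] | per row of 8 : [0.012, 3.097, 0.052] [0.0013, 0.0016, 0.0008]
tool z [ 0.141 -0.012 -0.99 ] tcp [0.445 0.213 0.295]
total tool cm [ 3.56 35.75  5.84] rot [ 0.047  0.501 -0.372] | per row of 24 : [-0.178, 1.503, 0.22] [0.002, 0.0209, -0.0155]
```

View pics/r4z.png

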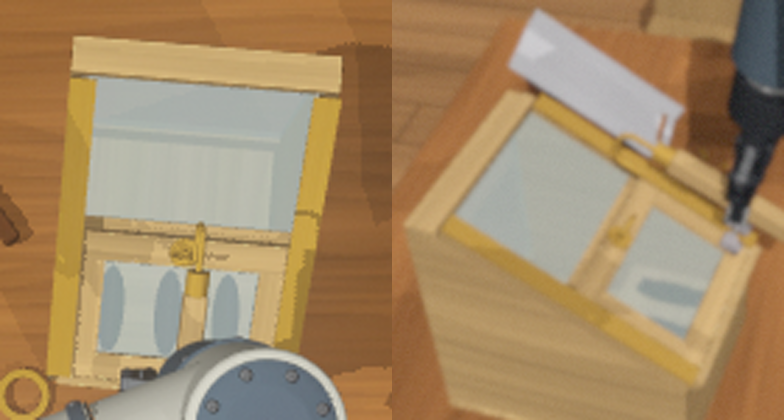

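Unhooked, with the sash home. I'll move sideways clear of the cabinet, then level the pole on the way to a pose above the rest.

Call:
servo_tool(rows=[-1,0,2,0,0,0,0,-1,0,3,0,0,0,0,-1,0,3,0,0,0,0,-1,0,3,0,0,0,0,-1,0,3,0,0,0,0,-1,0,3,0,0,0,0,-1,0,3,0,0,0,0,-1,0,3,0,0,0,0])

```text
clock: 30.1
eef_pos: [0.4431, 0.2017, 0.2991]
eef_rot: [0.046, 0.996, 0.002, 0.078]
force: [0.2, -0.3, -1.0]
width: 0.021
```

```bash
python3 - <<'E'
from m import *
st();plan(GR,GP+[0,0,.17],16)
E
```

```text
t 30.1 p [0.4431 0.2017 0.2991] F [ 0.17 -0.34 -0.97] M [ 0.06  0.55 -0.06] w 0.021
total tool cm [ 3.49 12.15  5.67] rot [ 0.047  0.498 -0.375] | per row of 16 : [-0.003, 0.794, 0.373] [0.0029, 0.0311, -0.0234]
```

Call:
servo_tool(rows=[-1,0,0.8,0.37,0.003,0.031,-0.0234,-1,0,0.8,0.37,0.003,0.031,-0.0234,-1,0,0.8,0.37,0.003,0.031,-0.0234,-1,0,0.8,0.37,0.003,0.031,-0.0234,-1,0,0.8,0.37,0.003,0.031,-0.0234,-1,0,0.8,0.37,0.003,0.031,-0.0234,-1,0,0.8,0.37,0.003,0.031,-0.0234,-1,0,0.8,0.37,0.003,0.031,-0.0234])

```text
clock: 31.1
eef_pos: [0.4448, 0.2685, 0.2663]
eef_rot: [-0.053, 0.997, -0.013, -0.056]
force: [1.2, -0.4, -1.3]
width: 0.0215
```

Call:
servo_tool(rows=[-1,0,0.8,0.37,0.003,0.031,-0.0234,-1,0,0.8,0.37,0.003,0.031,-0.0234,-1,0,0.8,0.37,0.003,0.031,-0.0234,-1,0,0.8,0.37,0.003,0.031,-0.0234,-1,0,0.8,0.37,0.003,0.031,-0.0234,-1,0,0.8,0.37,0.003,0.03,-0.022,-1,0,0.5,0.2,0.002,0.018,-0.01,-1,0,0,0,0,0,0])

```text
clock: 32.1
eef_pos: [0.4296, 0.3237, 0.2389]
eef_rot: [-0.132, 0.977, -0.025, -0.165]
force: [0.2, 0.2, -1.8]
width: 0.0212
```

```bash
cat > g3.py <<'E'
from m import *
import sys
st();R,g=pole();print("pole",g.round(4),"pitch",np.degrees(np.arcsin(R[2,0])).round(2),"yaw",np.arctan2(R[1,0],R[0,0]).round(4),"roll",R[2,1].round(4))
plan(GR,GP+[0,0,float(sys.argv[1])],8)
E
python3 g3.py .12
python3 - <<'E'
from m import *; from h import proj
from plant import optics
import cv2
R,g=pole();o=[]
for n,(x,y,w,h) in(("top",(130,120,112,120)),("side",(170,180,150,160))):
    im=optics.capture(n)["color"][y:y+h,x:x+w,::-1].copy();f=390/w;im=cv2.resize(im,(390,int(h*f)),interpolation=2)
    for a in [(-.11,.14)]:
        P=np.array([(proj(n,g+R@np.array([t,0,0]))-[x,y])*f for t in(-.11,0,.145)]).astype(int);cv2.polylines(im,[P],False,(0,0,255),1)
        for t in P: cv2.circle(im,tuple(map(int,t)),3,(255,0,0),1)
    o.append(im[:415])
cv2.imwrite("pics/q1.png",np.hstack(o))
E
```

```text
t 32.1 p [0.4296 0.3237 0.2389] F [ 0.22  0.16 -1.84] M [ 0.33 -1.04  0.04] w 0.0212
pole [0.43   0.323  0.2429] pitch 0.73 yaw 0.2719 roll -0.0063
total tool cm [-1.59  0.25  4.73] rot [-0.001  0.013 -0.015] | per row of 8 : [-0.202, 0.03, 0.59] [-0.0001, 0.0016, -0.0019]
```

View pics/q1.png

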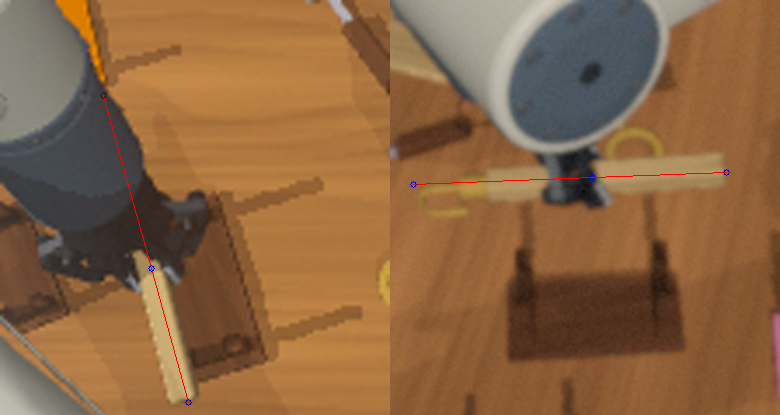

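```bash
python3 - <<'E'
from m import *; from h import *
R,g=pole();f=390/150
yn=R[:,1]
for nm,u in(("back",(724,169)),("front",(488,184)),("hooktip",(421,196))):
    p=((u[0]-390)/f+170,u[1]/f+180);o,d=ray("side",p)
    X=o+d*(yn@(g-o))/(yn@d);print(nm,(R.T@(X-g)*1000).round(1),X.round(4))
E
```

```text
back [-107.7   -0.     4.2] [0.3263 0.2937 0.2462]
front [85.3  0.  -5. ] [0.5124 0.3455 0.2398]
hooktip [141.5  -0.  -19. ] [0.5668 0.3605 0.2265]
```

Call:
servo_tool(rows=[-1,-0.35,0.05,1,0,-0.002,-0.002,-1,-0.45,0.05,1.3,0,-0.002,-0.003,-1,-0.5,0.05,1.4,0,-0.002,-0.003,-1,-0.5,0.05,1.4,0,-0.002,-0.003,-1,-0.5,0.05,1.4,0,-0.002,-0.003,-1,-0.5,0,1.4,0,-0.002,0,-1,-0.4,0,1.2,0,-0.002,0,-1,-0.2,0,0.6,0,-0.002,0])

```text
clock: 33.2
eef_pos: [0.4287, 0.3238, 0.1296]
eef_rot: [-0.139, 0.978, -0.023, -0.156]
force: [0.7, 0.8, -0.9]
width: 0.021
```

```bash
python3 g3.py .035; python3 g3.py .003|tail -1
```

```text
t 33.2 p [0.4287 0.3238 0.1296] F [ 0.69  0.79 -0.9 ] M [ 0.23 -0.91  0.  ] w 0.021
pole [0.4291 0.3231 0.1336] pitch 1.74 yaw 0.2848 roll -0.0016
total tool cm [-0.83  0.19  2.42] rot [-0.001  0.03  -0.002] | per row of 8 : [-0.108, 0.023, 0.301] [-0.0001, 0.0038, -0.0002]
total tool cm [-1.83  0.19  5.46] rot [-0.001  0.03  -0.002] | per row of 8 : [-0.237, 0.023, 0.68] [-0.0001, 0.0038, -0.0002]
```

Call:
servo_tool(rows=[-1,-0.15,0.06,0.4,0,0,0,-1,-0.16,0.06,0.45,0,0,0,-1,-0.16,0.06,0.45,0,0,0,-1,-0.16,0.02,0.45,0,0,0,-1,-0.12,0,0.35,0,0,0,-1,-0.08,0,0.2,0,0,0,-1,0,0,0,0,0,0,-1,0,0,0,0,0,0])

```text
clock: 34.2
eef_pos: [0.4294, 0.3263, 0.1042]
eef_rot: [-0.139, 0.978, -0.022, -0.155]
force: [0.1, -0.1, -1.4]
width: 0.0207
```

```bash
python3 g3.py .003; cat > q.py <<'E'
import sys,cv2,numpy as np
from plant import optics
o=[]
for n,(x,y,w,h) in(("top",(140,140,90,100)),("side",(180,230,130,100))):
    c=optics.capture(n);np.savez(f"{n}_{sys.argv[1]}.npz",**c)
    im=c["color"][y:y+h,x:x+w,::-1];o.append(cv2.resize(im,None,fx=3.6,fy=3.6,interpolation=2))
cv2.imwrite(f"pics/{sys.argv[1]}.png",np.hstack(o))
E
python3 q.py q2
```

```text
t 34.2 p [0.4294 0.3263 0.1042] F [ 0.1  -0.14 -1.37] M [ 0.3  -0.96  0.02] w 0.0207
pole [0.4298 0.3256 0.1082] pitch 1.85 yaw 0.2849 roll -0.001
total tool cm [-0.9  -0.04  3.09] rot [-0.001  0.032 -0.001] | per row of 8 : [-0.118, -0.005, 0.385] [-0.0001, 0.004, -0.0002]
```

View pics/q2.png

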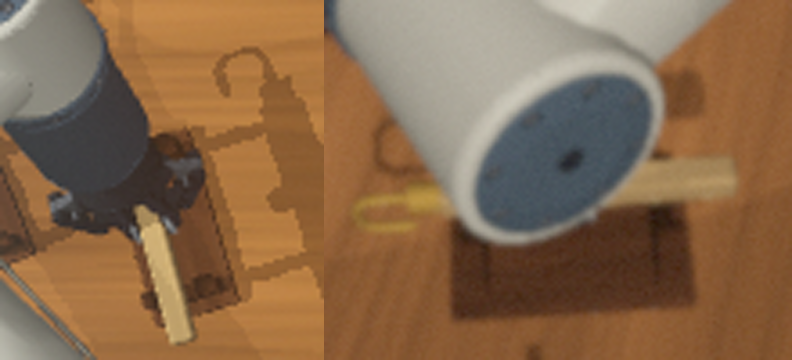

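Call:
servo_tool(rows=[-1,-0.13,0,0.4,0,-0.005,0,-1,-0.13,0,0.4,0,-0.005,0,-1,-0.13,0,0.4,0,-0.005,0,-1,-0.13,0,0.4,0,-0.005,0,-1,-0.13,0,0.4,0,-0.005,0,-1,-0.1,0,0.3,0,0,0,-1,-0.05,0,0.15,0,0,0,-1,0,0,0,0,0,0])

```text
clock: 35.3
eef_pos: [0.4296, 0.3264, 0.0765]
eef_rot: [-0.139, 0.98, -0.02, -0.142]
force: [0.2, -0.1, -0.8]
width: 0.021
```

```bash
python3 g3.py .0;python3 q.py q3
```

```text
t 35.3 p [0.4296 0.3264 0.0765] F [ 0.25 -0.14 -0.83] M [ 0.29 -0.91  0.01] w 0.021
pole [0.4298 0.3257 0.0805] pitch 3.36 yaw 0.285 roll -0.0012
total tool cm [-0.09 -0.04  0.75] rot [-0.001  0.059 -0.001] | per row of 8 : [-0.014, -0.005, 0.094] [-0.0001, 0.0073, -0.0002]
```

View pics/q3.png

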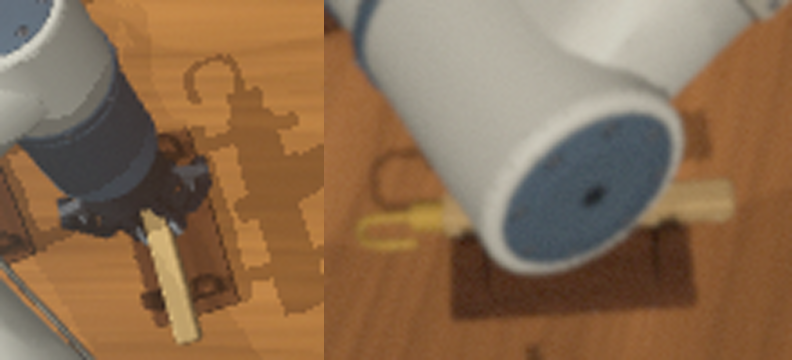

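Call:
servo_tool(rows=[-1,-0.05,0,0.15,0,0,0,-1,-0.05,0,0.15,0,0,0,-1,-0.05,0,0.15,0,0,0,-1,-0.03,0,0.1,0,0,0,-1,-0.03,0,0.1,0,0,0,-1,-0.03,0,0.1,0,0,0,-1,0,0,0,0,0,0,-1,0,0,0,0,0,0])

```text
clock: 36.4
eef_pos: [0.43, 0.3266, 0.0699]
eef_rot: [-0.139, 0.98, -0.02, -0.142]
force: [-1.3, -0.1, 0.1]
width: 0.0214
```

```bash
python3 g3.py .0
```

```text
t 36.4 p [0.43   0.3266 0.0699] F [-1.3  -0.14  0.1 ] M [ 0.12 -0.62  0.02] w 0.0214
pole [0.4303 0.3258 0.0739] pitch 3.45 yaw 0.2856 roll -0.0006
total tool cm [ 0.14 -0.05  0.13] rot [-0.     0.06  -0.001] | per row of 8 : [0.017, -0.006, 0.017] [-0.0, 0.0075, -0.0001]
```

Call:
servo_tool(rows=[-0.4,0,0,0,0,0,0,-0.2,0,0,0,0,0,0,0,0,0,0,0,0,0,0.3,0,0,0,0,0,0,0.5,0,0,0,0,0,0,0.5,0,0,0,0,0,0,0.5,0,0,0,0,0,0,0.5,0,0,0,0,0,0])

```text
clock: 37.4
eef_pos: [0.4304, 0.3268, 0.0694]
eef_rot: [-0.139, 0.98, -0.02, -0.141]
force: [-0.0, 0.1, 0.3]
width: 0.0644
```

Call:
servo_tool(rows=[0.5,0,0,-0.5,0,0,0,0.5,0,0,-1,0,0,0,0.5,0,0,-1.5,0,0,0,0.5,0,0,-2,0,0,0,0.5,0,0,-2.5,0,0,0,0.5,0,0,-2.5,0,0,0,0.5,0,0,-2.5,0,0,0,0.5,0,0,-2.5,0,0,0])

```text
clock: 38.4
eef_pos: [0.4735, 0.3385, 0.2233]
eef_rot: [-0.139, 0.98, -0.02, -0.14]
force: [1.0, 1.0, 0.3]
width: 0.0641
```

Call:
servo_tool(rows=[0.5,2,-2,-2,0,0,0,0.5,2,-3,-1,0,0,0,0.5,3,-3,0,0,0,0,0.5,3,-3,0,0,0,0,0.5,3,-3,0,0,0,0,0.5,2,-2,0,0,0,0,0.5,0,0,0,0,0,0,0.5,0,0,0,0,0,0])

```text
clock: 39.4
eef_pos: [0.3881, 0.1414, 0.3058]
eef_rot: [-0.139, 0.981, -0.017, -0.132]
force: [0.1, 0.0, -0.3]
width: 0.0642
```

```bash
python3 q.py e1; python3 - <<'E'
from plant import optics
import cv2
for n in("top","side"): cv2.imwrite(f"pics/{n}_end.png",optics.capture(n)["color"][:,:,::-1])
E
```

```text
(no output)
```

View pics/top_end.png

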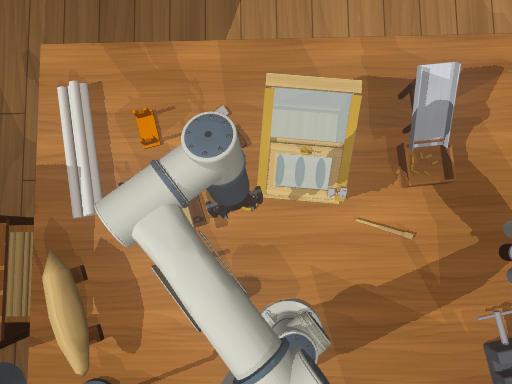

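View pics/side_end.png

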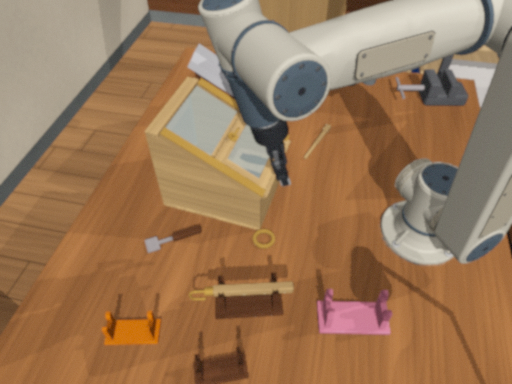

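View pics/e1.png

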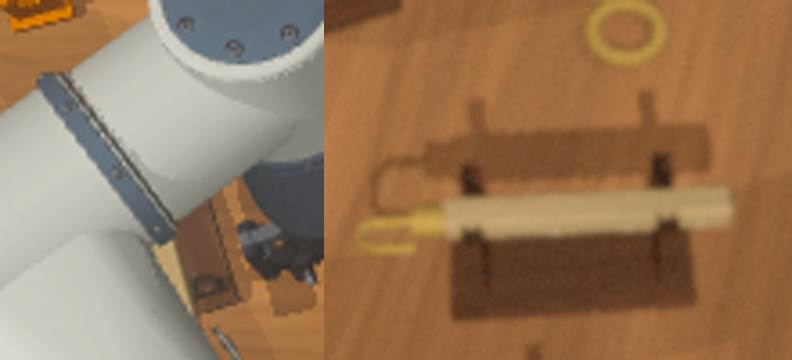

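The pole lies in the large brown rest, hook down (side view, bar from about (292,287) to the hook at (192,295)). The sash is shut. I'll run a quick numeric comparison with the start picture before handing in.

```bash
python3 - <<'E'
import cv2,numpy as np
a=np.load("side0.npz")["color"];b=cv2.imread("pics/side_end.png")[:,:,::-1]
for n,(x,y,w,h) in dict(pole=(185,270,115,32),scraper=(140,222,65,34),porthole=(248,225,30,28)).items():
    A=cv2.cvtColor(a,7).astype(np.float32)[y:y+h,x:x+w];B=cv2.cvtColor(np.ascontiguousarray(b),7).astype(np.float32)[y:y+h,x:x+w]
    print(n,cv2.phaseCorrelate(A,B,cv2.createHanningWindow((w,h),cv2.CV_32F)))
t=np.load("top0.npz")["color"];c=cv2.imread("pics/top_end.png")[:,:,::-1]
A=cv2.cvtColor(t,7).astype(np.float32)[212:245,350:420];B=cv2.cvtColor(np.ascontiguousarray(c),7).astype(np.float32)[212:245,350:420]
print("tiller",cv2.phaseCorrelate(A,B))
o=b[140:200,225:300,::-1];cv2.imwrite("pics/z_end.png",cv2.resize(o,None,fx=8,fy=8,interpolation=2))
E
```

```text
pole ((-0.10064769693251208, 0.2385773990011586), 0.8286712179581325)
scraper ((-0.03953068072207344, 0.09589340188689022), 0.9378855048138418)
porthole ((0.03130033355568074, 0.038291092632150026), 0.8645464218987359)
tiller ((0.10272232466932252, -0.09390908167313938), 0.668112270626021)
```

View pics/z_end.png

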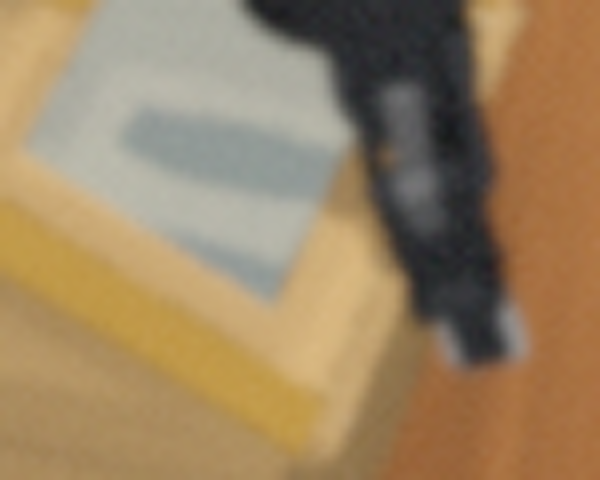

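No gap is left at the sill, and the pole and the bystanders have moved less than about 0.3 px since the start. Handing in.

```bash
python3 - <<'E'
from plant import manip,sense
print(sense()["clock"]);print(manip.job_done())
E
```

```text
39.6
the job is handed in; nothing more can be done
None
```

The sash is home on the sill and the pole is back in its rest, hook down. I handed the job in at 39.6 s of the 61 s; no verdict was given.

I took the pole from the large brown rest, hooked the ring and drew the sash about 90 mm down the slope. It stalled once at the catch and passed on a slightly stronger pull. I then unhooked, moved clear and laid the pole back.

- **Force:** the highest reading was about 21 N at the wrist as the sash came home. Readings came only about once a second, so a short peak between them would not show.
- **Sash:** the last pictures show no gap at the sill. I judged "home" from the pictures and the stall force, not from a direct reading of the joint.
- **Pole and bystanders:** the pole, scraper, porthole ring and tiller are within about 0.3 pixel (about 1 mm) of where they started. The gripper is clear in the air.
- **Disagreements:** the pole slipped a few degrees nose-down in the grip during the pull, and I corrected for it before laying it down. The ring also drifted about 4 mm sideways from my predicted path, so my estimate of the cabinet's yaw was probably a few hundredths of a radian off. It did no visible harm.

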